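Fasten an inverter cover and blank its screw wells

TASK

The blue cover of the solar inverter is held by four slotted quarter-turn fasteners, each at the bottom of a round well and left half shut: with the flat driver standing in the wooden stand, turn every one clockwise until it stops (its slot then lies in line with the two white marks beside the well). Then stand the driver upright in its stand again, right down on its collar, and close the wells with the tapered plugs on the table, one plug to a well, each pushed in upright until its flange lies flat on the cover; there are three or four plugs: use all there are, in any of the wells. Turn the fasteners with the driver alone, leave the other things on the table where they are, and let go of everything at the end.

Things in the scene. Friction and masses are not known exactly. Their poses are not given: they have to be found in the camera images.
- inverter: Compact solar inverter lying flat and fixed, 220 (x) x 260 (y) mm, 96 mm high: white foam pad, light grey case, flat blue cover. Origin at the centre of its underside on the table; x along its short side, z up. A small grey display lies on the cover (3 mm high).
- well0 (a point): Centre of the mouth of round well 0 in the blue cover, at the level of the cover's top (96 mm above the table). The well is 36 mm in diameter and straight, 36 mm deep to its floor; the top of the fastener's head lies 26 mm below the mouth. Axes as the inverter's. Two small white marks beside the mouth lie on its +x and -x sides.
- well1 (a point): Centre of the mouth of round well 1 in the blue cover, at the level of the cover's top (96 mm above the table). The well is 36 mm in diameter and straight, 36 mm deep to its floor; the top of the fastener's head lies 26 mm below the mouth. Axes as the inverter's. Two small white marks beside the mouth lie on its +x and -x sides.
- well2 (a point): Centre of the mouth of round well 2 in the blue cover, at the level of the cover's top (96 mm above the table). The well is 36 mm in diameter and straight, 36 mm deep to its floor; the top of the fastener's head lies 26 mm below the mouth. Axes as the inverter's. Two small white marks beside the mouth lie on its +x and -x sides.
- well3 (a point): Centre of the mouth of round well 3 in the blue cover, at the level of the cover's top (96 mm above the table). The well is 36 mm in diameter and straight, 36 mm deep to its floor; the top of the fastener's head lies 26 mm below the mouth. Axes as the inverter's. Two small white marks beside the mouth lie on its +x and -x sides.
- slot0 (a point): Centre of the floor of the slot in the fastener in well 0, on its turning axis, 32 mm below the well's mouth. The point's x axis runs along the slot and turns with it, z up. Slot 5 mm wide, 28 mm long with open ends, 6 mm deep; steel head about 28 mm across.
- slot1 (a point): Centre of the floor of the slot in the fastener in well 1, on its turning axis, 32 mm below the well's mouth. The point's x axis runs along the slot and turns with it, z up. Slot 5 mm wide, 28 mm long with open ends, 6 mm deep; steel head about 28 mm across.
- slot2 (a point): Centre of the floor of the slot in the fastener in well 2, on its turning axis, 32 mm below the well's mouth. The point's x axis runs along the slot and turns with it, z up. Slot 5 mm wide, 28 mm long with open ends, 6 mm deep; steel head about 28 mm across.
- slot3 (a point): Centre of the floor of the slot in the fastener in well 3, on its turning axis, 32 mm below the well's mouth. The point's x axis runs along the slot and turns with it, z up. Slot 5 mm wide, 28 mm long with open ends, 6 mm deep; steel head about 28 mm across.
- screw0 (a joint): Turn of the fastener in well 0, rad: grows clockwise seen from above, from 0 (fully open) to 1.57 (home, against a stop; slot along the inverter's x). It starts between 0.35 and 0.8 and stays where it is left (friction 0.08 N m).
- screw1 (a joint): Turn of the fastener in well 1, rad: grows clockwise seen from above, from 0 (fully open) to 1.57 (home, against a stop; slot along the inverter's x). It starts between 0.35 and 0.8 and stays where it is left (friction 0.08 N m).
- screw2 (a joint): Turn of the fastener in well 2, rad: grows clockwise seen from above, from 0 (fully open) to 1.57 (home, against a stop; slot along the inverter's x). It starts between 0.35 and 0.8 and stays where it is left (friction 0.08 N m).
- screw3 (a joint): Turn of the fastener in well 3, rad: grows clockwise seen from above, from 0 (fully open) to 1.57 (home, against a stop; slot along the inverter's x). It starts between 0.35 and 0.8 and stays where it is left (friction 0.08 N m).
- driver: Flat screwdriver, 141 mm long, standing blade down in the stand at the start. Origin at the middle of the blade's bottom edge, z up along the driver, x along the blade's width. Blade 14 mm wide (x), 2.4 mm thick (y), 14 mm high; round shank 9 mm to z = 60 mm; round collar 32 mm across, z = 60 to 65 mm; yellow handle of square section 24 x 24 mm, faces square to x and y, z = 65 to 138 mm (a thin black cap to 141 mm). 120 g.
- stand: Fixed wooden block, 64 x 64 mm, 66 mm high, with one upright through hole of 22 mm diameter in the middle. Origin at the centre of its underside. The driver hangs in it on its collar, blade edge 6 mm above the table.
- stand_hole (a point): Centre of the mouth of the stand's hole, at the block's top (66 mm above the table); z up.
- plug0: Tapered grey plastic plug, standing upright on the table on its small end; may be absent. Origin at the centre of its small end, z up. Taper 28 mm in diameter at z = 0 to 33 mm at z = 20 mm; round flange 43 mm, z = 20 to 25 mm; round white knob to grip 24 mm in diameter, z = 25 to 50 mm. 50 g. When its flange lies on the cover its origin is 20 mm below the well's mouth.
- plug1: Tapered grey plastic plug, standing upright on the table on its small end; may be absent. Origin at the centre of its small end, z up. Taper 28 mm in diameter at z = 0 to 33 mm at z = 20 mm; round flange 43 mm, z = 20 to 25 mm; round white knob to grip 24 mm in diameter, z = 25 to 50 mm. 50 g. When its flange lies on the cover its origin is 20 mm below the well's mouth.
- plug2: Tapered grey plastic plug, standing upright on the table on its small end; may be absent. Origin at the centre of its small end, z up. Taper 28 mm in diameter at z = 0 to 33 mm at z = 20 mm; round flange 43 mm, z = 20 to 25 mm; round white knob to grip 24 mm in diameter, z = 25 to 50 mm. 50 g. When its flange lies on the cover its origin is 20 mm below the well's mouth.
- plug3: Tapered grey plastic plug, standing upright on the table on its small end; may be absent. Origin at the centre of its small end, z up. Taper 28 mm in diameter at z = 0 to 33 mm at z = 20 mm; round flange 43 mm, z = 20 to 25 mm; round white knob to grip 24 mm in diameter, z = 25 to 50 mm. 50 g. When its flange lies on the cover its origin is 20 mm below the well's mouth.
- gland: Bystander: hexagonal brass cable gland with a round top, 34 mm across and 28 mm high, standing among the plugs. Origin at the centre of its underside. Not to be moved.
- pliers: Bystander: pliers with one yellow and one green handle, about 160 mm long, 16 mm high, lying outside the stand at the left. Origin at the pivot, x towards the jaws. Not to be moved.
- connector: Bystander: small black round connector, 70 mm long, 18 mm high, lying beyond the stand. Origin under its middle. Not to be moved.
- wrench: Bystander: steel wrench, 160 mm long, lying flat at the right. Not to be moved.
Mind the look-alikes: they are no part of the job. Leave any green or pink look-alike of the plug0 alone.

How it is judged:
By the outcome, as a careful person would: the job done as asked, in the order asked, and still so for the second after the job is handed in, with the robot touching nothing.
Of plug0, plug1, plug2, plug3 only 3 to 4 are there at a start; the rules pass over those that are not, and their reading is None.
At some moment in a run one of plug0, plug1, plug2, plug3 may be knocked a few centimetres aside while the robot is not near it.
It also fails if it takes over 208 s, if anything falls off the work surface, if the arm or the gripper's body presses on something with over 40 N, if the wrist force passes 120 N, or if a joint passes its speed limit or range.

ROBOT

A 6-joint arm with a two-finger parallel gripper is mounted at the origin on the work surface. World frame = base frame: x ahead of the robot, y to its left, z up, the work surface at z = 0. Lengths are in m, angles in rad, forces in N, time in s.
With the tool pointing down it reaches from about 0.35 to 0.85 m from the base axis. Payload 8.1 kg.
Tool frame: the origin (TCP) lies midway between the tips of the shut fingers; the grasp point (between the pads) lies behind it (r.pinch_z is the z of the grasp point in the tool frame, in m); z points along the fingers, y is the line along which they close (so a half turn about z gives the same grasp; the last joint's range is limited). The gripper opens to 85 mm and grips with 20 to 120 N. Pads are 22 mm wide; open, the fingers measure 114 mm over their backs; the gripper's body (76 mm by 85 mm) begins 54 mm behind the grasp point. The pads swing forward as they close: fully open they stand 13 mm farther back than shut.
Start: joints at [-1.306, 0.13, 1.488, -0, 1.523, -0.085], TCP at [0.206, -0.564, 0.205] pointing down, gripper open.
Joint ranges: [-2.96, 2.96], [-0.89, 2.26], [0.02, 2.5], [-1.34, 4.48], [0, 2.73], [-2.66, 2.66]. Speed limits (rad/s): [2.39, 2.39, 2.79, 3.14, 3.14, 3.14].

INTERFACE

Orientations are given as a unit quaternion [x, y, z, w].
In Python, from rig import r gives the robot as it stands.
- The arm moves only by the shell command python3 -m handwheel 'ROWS' [FORCE]. ROWS is JSON, a list of rows, each an object with "delta_pos": the shift along the tool's x, y, z in cm, a list of three; "yaw": the turn about the tool's z in degrees; "gripper": the closure, from 0 (fully open) to 1 (shut). In form: [{"delta_pos": [x, y, z], "yaw": yaw, "gripper": gripper}, ...]. A call has exactly 10 rows; each row is the pose to reach, as a shift and turn from the pose commanded when the call began, along the tool's axes at that moment; what a row does not reach only later rows make up. A row lasts 1/12 s, in which the tool goes at most 41.7 mm and 7.16 degrees, less where a joint would pass 70% of its speed; a pose out of reach is approached as far as the arm can. A call with a gripper value outside its range is refused whole. The fingers move at their own pace and stop on an object; FORCE is the grip in N (left out, the last holds). Time passes only in rows, so rows that repeat a pose let the fingers close, or fill a call up. It gives the time, the measured TCP pose, the force, the opening and the grip force at its end, in the units of the state.
- r.observe(): the state, without advancing time (a new reading comes with each control period).
- r.snapshot(name): name is "scene" or "top" or "wrist"; returns a dict with "frame" (480x640x3 uint8, red, green, blue), "fx", "fy", "cx", "cy" (pixels), "k1" (the pictures are not rectified: a ray, as slopes to the right and down, at radius r is drawn at 1 + k1 r^2 times it, then the intrinsics apply), "R" (3x3) and "t" (3): a world point X has camera coordinates R X + t. Camera axes: x right, y down, z forward; pixel columns grow to the right and rows downward; lengths in m; the calibration is good to about 2 mm. A picture is of the moment at which its call begins. There is no depth.
- r.finish_job(): hands the job in; it is judged then, once.
The state is a dict: "t": time; "joint_pos": joint angles; "qvel": joint speeds; "tau": joint torques, N m; "eef_pos": TCP position; "eef_rot": TCP orientation; "wrist_force": force on the tool from outside, world axes, zero at the start; "moment": the same for the moment, N m; "grip_width": opening from 0.0 (shut) to 1.0 (fully open); "grip_force": force on a finger pad.
Only numpy, scipy, OpenCV 4.12 (cv2) and the standard library are available. Lean on these libraries where they do the work, as an engineer would, in place of code of your own. Each camera call takes 0.05 s, during which the arm holds its last target. There are 200 camera calls.

## Working session

There is one attempt and no reset: what is moved stays moved. The work goes in short steps, Python scripts to look and compute and a shell command to move; the robot and the scene stay as the last step left them, time stands still between calls to the robot, and variables do not carry over. Pictures are saved under pics/ and viewed, at most 14 in all, crops included, and the job is handed in when it is done.

```bash
ls; mkdir -p pics
cat > h.py <<'E'
from rig import r
import cv2, numpy as np
from scipy.spatial.transform import Rotation as Ro
def snap(n,save=None):
    s=r.snapshot(n); s['bgr']=cv2.cvtColor(s['frame'],cv2.COLOR_RGB2BGR)
    if save: cv2.imwrite('pics/'+save+'.png',s['bgr'])
    return s
def ray(s,u,v):
    x=(u-s['cx'])/s['fx']; y=(v-s['cy'])/s['fy']; a,b=x,y
    for _ in range(20):
        k=1+s['k1']*(a*a+b*b); a,b=x/k,y/k
    R=np.array(s['R']); t=np.array(s['t'])
    return -R.T@t, R.T@np.array([a,b,1.])
def at(s,u,v,z):
    c,d=ray(s,u,v); return c+d*(z-c[2])/d[2]
def proj(s,X):
    c=np.array(s['R'])@np.array(X)+np.array(s['t']); a,b=c[0]/c[2],c[1]/c[2]; k=1+s['k1']*(a*a+b*b)
    return np.array([s['fx']*a*k+s['cx'],s['fy']*b*k+s['cy']])
E
python3 - <<'E'
from h import *
for n in('top','scene'):
    s=snap(n,n+'0'); print(n,s['fx'],s['k1'],-np.array(s['R']).T@s['t'])
o=r.observe();print(o,r.pinch_z)
E
```

```text
pics
top 530.1551292722254 -0.09268801387497799 [ 0.28286819 -0.02081405  1.21871414]
scene 599.5577261167165 0.052869194944719214 [0.99830165 0.89935113 1.18250886]
{'t': 0.1, 'joint_pos': array([-1.30642764e+00,  1.31118178e-01,  1.48916220e+00,  8.43411682e-06,
        1.52296814e+00, -8.54087073e-02]), 'qvel': array([-0.00164053, -0.00058135, -0.00285349,  0.00083565, -0.00026634,
       -0.00022219]), 'tau': array([ 5.11735871e-04, -5.70951712e+01, -5.01942980e+01, -2.06119007e-04,
        8.17512337e-03,  7.39733787e-05]), 'eef_pos': array([ 0.205495  , -0.56315483,  0.2041344 ]), 'eef_rot': array([ 9.84745610e-01,  1.73998273e-01, -6.97890562e-05, -8.24993282e-04]), 'wrist_force': array([ 0.7139312 , -0.18193305,  0.76960405]), 'moment': array([ 0.00025778, -0.02148287,  0.00451789]), 'grip_force': 0.0, 'grip_width': 1.0002579891665853} -0.0187
```

View pics/top0.png

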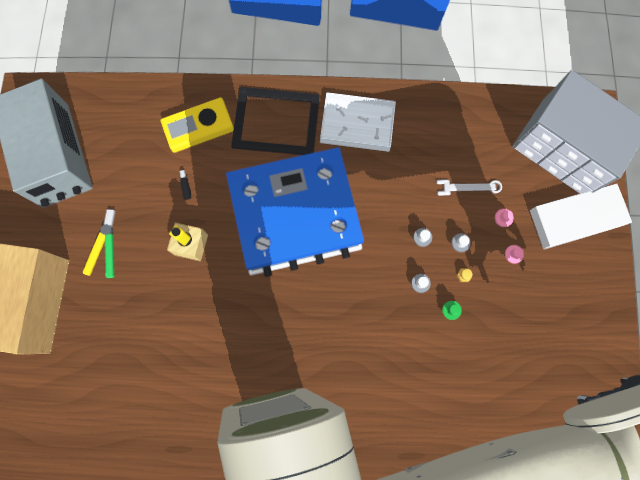

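View pics/scene0.png

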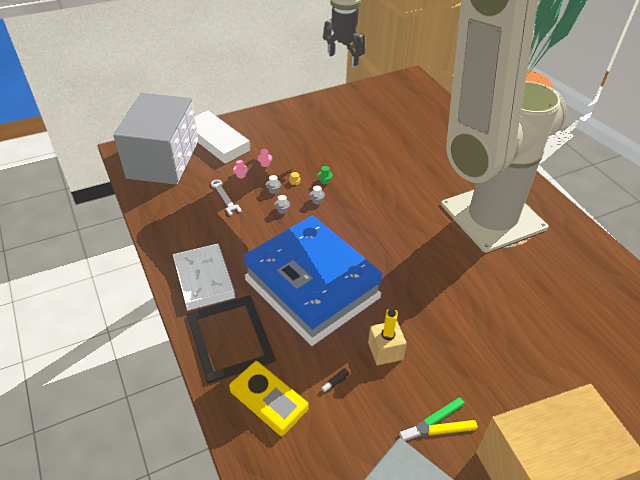

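The top view shows the grey and white plugs at (423,237), (461,242) and (421,283). The look-alikes to leave are pink at (505,217) and (515,254), green at (452,310), and the brass gland at (465,275). The driver is in its stand at (182,237); the yellow meter at (197,125) and the yellow pliers handle at (95,262) could be mistaken for it. The wells are at (251,190), (325,173), (263,243) and (339,226).

Run:
```python
from h import *
s=snap('top'); im=s['bgr']; hsv=cv2.cvtColor(im,cv2.COLOR_BGR2HSV)
def blobs(m,a0,a1,z,name,roi=None):
    n,l,st,c=cv2.connectedComponentsWithStats(m.astype(np.uint8))
    for i in range(1,n):
        if a0<=st[i,4]<=a1 and (roi is None or (roi[0]<c[i][0]<roi[2] and roi[1]<c[i][1]<roi[3])):
            print(name,c[i].round(1),st[i,4],at(s,*c[i],z).round(4)[:2])
H,S,V=cv2.split(hsv)
blue=((H>100)&(H<125)&(S>120)).astype(np.uint8); blue[:140]=0
cn=max(cv2.findContours(blue,0,2)[0],key=cv2.contourArea)
P=np.array([at(s,*p[0],.096)[:2]*1000 for p in cn],np.float32); print(cv2.minAreaRect(P))
mk=np.zeros_like(blue); cv2.drawContours(mk,[cn],-1,1,-1)
nb=(S<110)&(mk>0)
blobs(nb,60,900,.096,'well/disp')
blobs((V>170)&(S<110)&(mk>0),1,30,.096,'mark')
blobs((V>160)&(S<40),20,300,.05,'knob',(390,200,540,320))
blobs((H>20)&(H<35)&(S>150)&(V>120),10,900,.12,'yel',(150,210,215,270))
blobs((H>12)&(H<28)&(S>60)&(S<160)&(V>170),50,2000,.066,'wood',(150,210,215,270))
a=cv2.resize(im[140:280,150:370],None,fx=3.6,fy=3.6,interpolation=cv2.INTER_CUBIC)
cv2.imwrite('pics/c1.png',a)
```

```text
((580.067138671875, 23.795852661132812), (229.24337768554688, 259.87261962890625), 15.104920387268066)
well/disp [287.9 182.2] 735 [0.6363 0.0388]
well/disp [324.3 173.6] 118 [ 0.6588 -0.041 ]
well/disp [250.6 190.2] 124 [0.6153 0.1202]
well/disp [337.7 225.8] 143 [ 0.5408 -0.0732]
well/disp [262.3 243.4] 153 [0.4971 0.0887]
mark [321.6 159.3] 7 [ 0.692  -0.0341]
mark [247.1 176.2] 10 [0.6474 0.1297]
mark [327.5 182. ] 8 [ 0.6395 -0.0486]
mark [278.4 190.6] 8 [0.6163 0.059 ]
mark [252.1 199. ] 10 [0.5954 0.1158]
mark [335. 212.] 11 [ 0.5716 -0.0666]
mark [335.7 221.7] 22 [ 0.5499 -0.0685]
mark [331. 227.] 1 [ 0.5377 -0.0586]
mark [259.  229.8] 9 [0.5268 0.0973]
mark [332.5 229.5] 2 [ 0.5323 -0.062 ]
mark [335. 231.] 1 [ 0.5291 -0.0675]
mark [342. 231.] 1 [ 0.5296 -0.0827]
mark [337.5 232. ] 2 [ 0.5271 -0.073 ]
mark [341.1 236. ] 10 [ 0.5185 -0.0809]
mark [264.4 253.7] 7 [0.4746 0.083 ]
knob [423.  237.6] 213 [ 0.5302 -0.2692]
knob [461.4 243.2] 191 [ 0.52   -0.3572]
knob [421.3 283.8] 212 [ 0.4248 -0.2644]
yel [181.  236.4] 184 [0.5022 0.26  ]
wood [188.1 245.6] 705 [0.4928 0.2562]
```

View pics/c1.png

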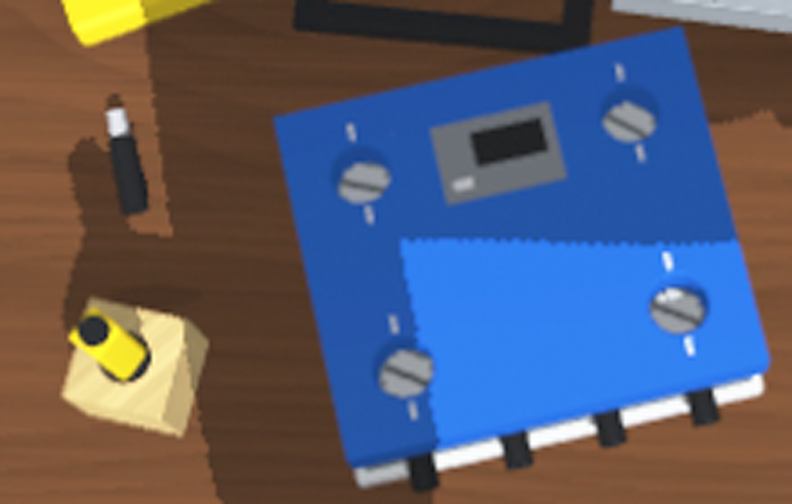

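The crop shows the four slots lying across the marks, each with about 45–70° left to turn. The driver's cap is at full-image pixel (177,232). Next I'll move to look at it from above.

```bash
cat >> h.py <<'E'
def pose():
    o=r.observe(); return np.array(o['eef_pos']),Ro.from_quat(o['eef_rot']).as_matrix()
def go(X,head=None):
    "print tool-frame cm deltas to world TCP X; head: world angle (deg) wanted for tool x"
    p,R=pose(); d=R.T@(np.array(X)-p)*100
    h=np.degrees(np.arctan2(R[1,0],R[0,0]))
    print('go',d.round(2),'heading',h.round(2),'yaw',None if head is None else round((h-head+90)%180-90,2), 'tilt',np.degrees(np.arccos(-R[2,2])).round(2))
E
python3 - <<'E'
from h import *
s=snap('top'); print(at(s,177,231.7,.147))
w=snap('wrist'); p,R=pose(); c=-np.array(w['R']).T@w['t']; print('cam in tool',R.T@(c-p),'axes',(w['R']@R).round(3),w['fx'])
go([.50,.255,.30])
E
```

```text
[0.50660737 0.26217633 0.147     ]
cam in tool [ 0.0734626  -0.00078274 -0.16837174] axes [[-0.001  1.     0.   ]
 [-0.958 -0.001 -0.286]
 [-0.286 -0.     0.958]] 415.7433746757009
go [ 55.71 -66.8   -9.48] heading 20.04 yaw None tilt 0.05
```

```bash
python3 -m handwheel '[{"delta_pos":[2,-2,-9.5],"yaw":0,"gripper":0},{"delta_pos":[4,-5,-9.5],"yaw":0,"gripper":0},{"delta_pos":[6,-8,-9.5],"yaw":0,"gripper":0},{"delta_pos":[8,-11,-9.5],"yaw":0,"gripper":0},{"delta_pos":[10,-14,-9.5],"yaw":0,"gripper":0},{"delta_pos":[12,-17,-9.5],"yaw":0,"gripper":0},{"delta_pos":[15,-20,-9.5],"yaw":0,"gripper":0},{"delta_pos":[18,-23,-9.5],"yaw":0,"gripper":0},{"delta_pos":[21,-26,-9.5],"yaw":0,"gripper":0},{"delta_pos":[24,-29,-9.5],"yaw":0,"gripper":0}]'
python3 -c "
from h import *
print(r.observe()['joint_pos'].round(3)); go([.50,.255,.30])"
```

```text
t: 1.08
eef_pos: [0.3286, -0.2142, 0.3003]
eef_rot: [0.985, 0.174, 0.0, 0.0]
wrist_force: [0.3, -0.7, 0.2]
grip_width: 0.998
grip_force: 0.0
[-0.709 -0.468  1.849  0.     1.759  0.513]
go [ 3.215e+01 -3.824e+01  1.000e-02] heading 20.0 yaw None tilt 0.06
```

```bash
python3 -m handwheel '[{"delta_pos":[3,-4,0],"yaw":-5,"gripper":0},{"delta_pos":[6,-7,0],"yaw":-10,"gripper":0},{"delta_pos":[9,-10,0],"yaw":-15,"gripper":0},{"delta_pos":[12,-14,0],"yaw":-20,"gripper":0},{"delta_pos":[15,-17,0],"yaw":-25,"gripper":0},{"delta_pos":[18,-20,0],"yaw":-30,"gripper":0},{"delta_pos":[21,-23,0],"yaw":-35,"gripper":0},{"delta_pos":[24,-26,0],"yaw":-40,"gripper":0},{"delta_pos":[25,-29,0],"yaw":-45,"gripper":0},{"delta_pos":[26,-32,0],"yaw":-50,"gripper":0}]'
python3 -c "
from h import *
print(r.observe()['joint_pos'].round(3)); go([.46,.24,.30])
snap('wrist','w1')"
```

```text
t: 1.92
eef_pos: [0.4635, 0.1758, 0.2996]
eef_rot: [0.818, 0.576, -0.0, 0.0]
wrist_force: [0.8, -0.7, -0.1]
grip_width: 1.003
grip_force: 0.0
[ 0.259 -0.173  1.617 -0.     1.698  0.603]
go [ 5.92 -2.5  -0.04] heading 70.28 yaw None tilt 0.02
```

View pics/w1.png

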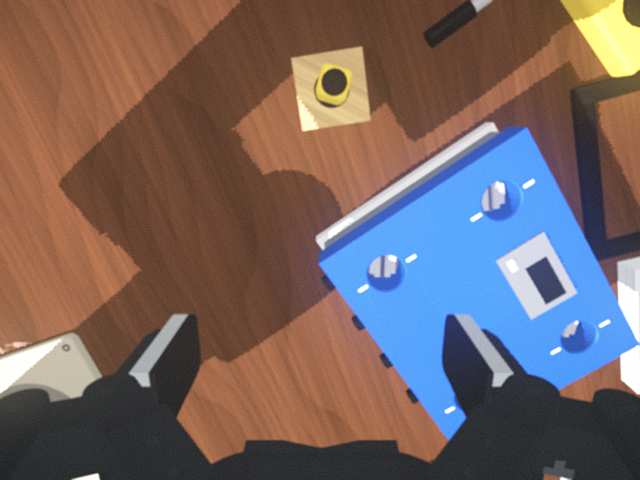

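The driver's black cap is at (334,81) in the wrist view, on its wooden block; three of the wells show at (498,198), (385,268) and (578,336). I'll move in so the driver is centred and measure its square.

```bash
python3 -m handwheel '[{"delta_pos":[2.5,0,0],"yaw":0,"gripper":0},{"delta_pos":[4,-0.5,0],"yaw":0,"gripper":0},{"delta_pos":[5,-0.5,0],"yaw":0,"gripper":0},{"delta_pos":[5,-0.5,0],"yaw":0,"gripper":0},{"delta_pos":[5,-0.5,0],"yaw":0,"gripper":0},{"delta_pos":[5,-0.5,0],"yaw":0,"gripper":0},{"delta_pos":[5,-0.5,0],"yaw":0,"gripper":0},{"delta_pos":[5,-0.5,0],"yaw":0,"gripper":0},{"delta_pos":[5,-0.5,0],"yaw":0,"gripper":0},{"delta_pos":[5,-0.5,0],"yaw":0,"gripper":0}]' >/dev/null
cat > drv.py <<'E'
from h import *
s=snap('wrist'); im=s['bgr']; H,S,V=cv2.split(cv2.cvtColor(im,cv2.COLOR_BGR2HSV))
u0,v0=proj(s,[.504,.26,.13]); print('exp',u0,v0)
y=((H>22)&(H<34)&(S>170)&(V>90)).astype(np.uint8)
n,l,st,c=cv2.connectedComponentsWithStats(y); i=min([k for k in range(1,n) if st[k,4]>100],key=lambda k:np.hypot(*(c[k]-[u0,v0])))
print('yellow',c[i],st[i])
cn=cv2.findContours((l==i).astype(np.uint8),0,2)[0]; cn=max(cn,key=cv2.contourArea)
P=np.array([at(s,*p[0],.144)[:2]*1000 for p in cn],np.float32); print('handle rect z.144',cv2.minAreaRect(P))
k=np.zeros(y.shape,np.uint8); cv2.fillConvexPoly(k,cv2.convexHull(cn),1)
b=((V<60)&(k>0)).astype(np.uint8); M=cv2.moments(b); u,v=M['m10']/M['m00'],M['m01']/M['m00']; print('cap',u,v,at(s,u,v,.147),M['m00'])
w=((H>12)&(H<28)&(S>50)&(S<170)&(V>110)).astype(np.uint8)|(l==i).astype(np.uint8)|b
w=cv2.morphologyEx(w,cv2.MORPH_OPEN,np.ones((5,5)))
cn=[q for q in cv2.findContours(w,0,2)[0] if cv2.pointPolygonTest(q,(float(c[i][0]),float(c[i][1])),False)>=0][0]
P=np.array([at(s,*p[0],.066)[:2]*1000 for p in cn],np.float32); print('block',cv2.minAreaRect(P))
a=im[int(max(0,v0-75)):int(v0+75),int(u0-100):int(u0+100)]
cv2.imwrite('pics/c2.png',cv2.resize(a,None,fx=4,fy=4,interpolation=cv2.INTER_CUBIC))
E
python3 drv.py
```

```text
exp 337.717113743503 156.20862648406768Traceback (most recent call last):
  File "drv.py", line 5, in <module>
    n,l,st,c=cv2.connectedComponentsWithStats(y); i=min([k for k in range(1,n) if st[k,4]>100],key=lambda k:np.hypot(*(c[k]-[u0,v0])))
                                                    ~~~^^^^^^^^^^^^^^^^^^^^^^^^^^^^^^^^^^^^^^^^^^^^^^^^^^^^^^^^^^^^^^^^^^^^^^^^^^^^^^^
ValueError: min() iterable argument is empty
```

```bash
sed -i 's/(S>170)&(V>90)/(S>150)\&(V>60)/; s/>100\],key/>60],key/; s/(H>22)&(H<34)/(H>20)\&(H<36)/' drv.py
python3 - <<'E'
exec(open('drv.py').read().split('y=((H')[0])
a=im[int(max(0,v0-75)):int(v0+75),int(u0-100):int(u0+100)]
cv2.imwrite('pics/c2.png',cv2.resize(a,None,fx=4,fy=4,interpolation=cv2.INTER_CUBIC))
for p in [(337,156),(330,140),(345,160),(337,175)]: print(p,H[p[1],p[0]],S[p[1],p[0]],V[p[1],p[0]])
E
python3 drv.py
```

```text
exp 337.8190829033349 156.34641934381048
(337, 156) 16 98 91
(330, 140) 21 150 167
(345, 160) 24 153 237
(337, 175) 28 33 255
exp 337.9109931557178 156.46304066862314
yellow [563.15889593  28.44088027] [ 526    0   77   76 2681]
handle rect z.144 ((686.3482666015625, 292.5633239746094), (27.160503387451172, 63.181907653808594), 22.72576904296875)Traceback (most recent call last):
  File "drv.py", line 10, in <module>
    b=((V<60)&(k>0)).astype(np.uint8); M=cv2.moments(b); u,v=M['m10']/M['m00'],M['m01']/M['m00']; print('cap',u,v,at(s,u,v,.147),M['m00'])
                                                             ~~~~~~~~^~~~~~~~~
ZeroDivisionError: float division by zero
```

View pics/c2.png

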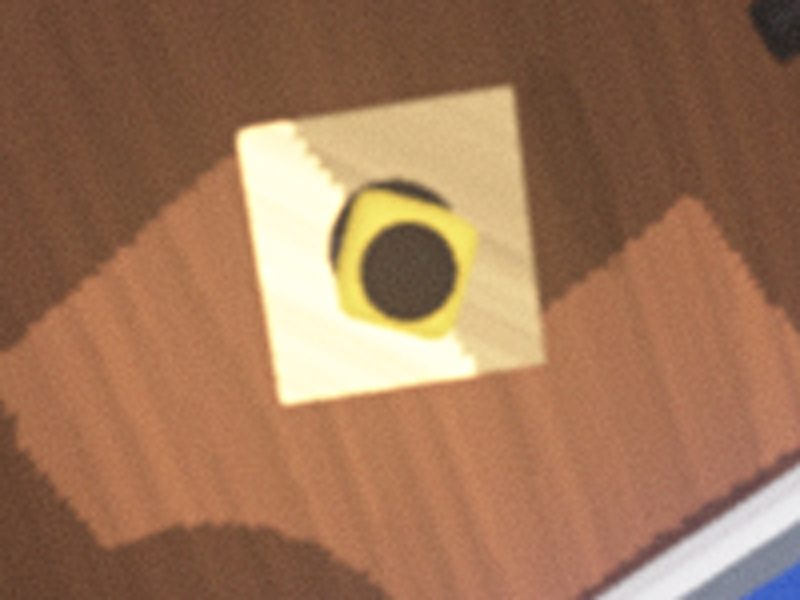

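The crop shows the cap at crop (409,271), the top face corners at (478,237), (440,338) and (345,300), and the block corners at (237,130), (513,85), (545,362) and (285,404).

Run:
```python
from h import *
s=snap('wrist')
f=lambda u,v,z: at(s,237+u/4,81+v/4,z)
A,B,C=[f(*p,.144)[:2] for p in((478,237),(440,338),(345,300))]
print('cap',f(409,271,.147)); print('sq',np.linalg.norm(A-B),np.linalg.norm(C-B),[np.degrees(np.arctan2(*(d[::-1]))) for d in(A-B,C-B)], (A+C)/2)
Q=np.array([f(*p,.066)[:2] for p in((237,130),(513,85),(545,362),(285,404))]); print(Q.mean(0),np.linalg.norm(Q-np.roll(Q,1,0),axis=1))
go([.5,.26,.3],48)
```

```text
cap [0.50664592 0.2667572  0.147     ]
sq 0.02020900737899139 0.019727031837719997 [np.float64(50.05492576387844), np.float64(138.52848355578527)] [0.50723892 0.26679815]
[0.50684634 0.26653894] [0.06439257 0.06440943 0.06406031 0.06343769]
go [4.38 1.02 0.01] heading 70.03 yaw 22.03 tilt 0.0
```

```bash
python3 -c "
from h import *
go([.5067,.2667,.2],49)"
python3 -m handwheel '[{"delta_pos":[2.5,0.3,2],"yaw":5,"gripper":0},{"delta_pos":[5,0.5,5],"yaw":10,"gripper":0},{"delta_pos":[5.3,0.7,8],"yaw":15,"gripper":0},{"delta_pos":[5.3,0.7,10],"yaw":21,"gripper":0},{"delta_pos":[5.3,0.7,10],"yaw":21,"gripper":0},{"delta_pos":[5.3,0.7,10],"yaw":21,"gripper":0},{"delta_pos":[5.3,0.7,10],"yaw":21,"gripper":0},{"delta_pos":[5.3,0.7,10],"yaw":21,"gripper":0},{"delta_pos":[5.3,0.7,10],"yaw":21,"gripper":0},{"delta_pos":[5.3,0.7,10],"yaw":21,"gripper":0}]' 
python3 -c "
from h import *
go([.5067,.2667,.093],49)"
```

```text
go [ 5.24  1.42 10.01] heading 70.03 yaw 21.03 tilt 0.0
t: 3.83
eef_pos: [0.5009, 0.27, 0.2019]
eef_rot: [0.91, 0.415, 0.001, 0.0]
wrist_force: [0.5, -0.2, -0.3]
grip_width: 0.999
grip_force: 0.0
go [ 0.1   0.64 10.9 ] heading 49.08 yaw 0.08 tilt 0.16
```

```bash
python3 -m handwheel '[{"delta_pos":[0.1,0.6,0],"yaw":0,"gripper":0},{"delta_pos":[0.1,0.6,3],"yaw":0,"gripper":0},{"delta_pos":[0.1,0.6,6],"yaw":0,"gripper":0},{"delta_pos":[0.1,0.6,9],"yaw":0,"gripper":0},{"delta_pos":[0.1,0.6,10.9],"yaw":0,"gripper":0},{"delta_pos":[0.1,0.6,10.9],"yaw":0,"gripper":0},{"delta_pos":[0.1,0.6,10.9],"yaw":0,"gripper":0},{"delta_pos":[0.1,0.6,10.9],"yaw":0,"gripper":1},{"delta_pos":[0.1,0.6,10.9],"yaw":0,"gripper":1},{"delta_pos":[0.1,0.6,10.9],"yaw":0,"gripper":1}]' 60
python3 -m handwheel '[{"delta_pos":[0,0,0],"yaw":0,"gripper":1},{"delta_pos":[0,0,0],"yaw":0,"gripper":1},{"delta_pos":[0,0,0],"yaw":0,"gripper":1},{"delta_pos":[0,0,0],"yaw":0,"gripper":1},{"delta_pos":[0,0,0],"yaw":0,"gripper":1},{"delta_pos":[0,0,0],"yaw":0,"gripper":1},{"delta_pos":[0,0,0],"yaw":0,"gripper":1},{"delta_pos":[0,0,0],"yaw":0,"gripper":1},{"delta_pos":[0,0,0],"yaw":0,"gripper":1},{"delta_pos":[0,0,0],"yaw":0,"gripper":1}]'
```

```text
t: 4.67
eef_pos: [0.5068, 0.2672, 0.0934]
eef_rot: [0.91, 0.415, 0.002, 0.0]
wrist_force: [-0.0, 0.7, 0.0]
grip_width: 0.605
grip_force: 0.0
t: 5.5
eef_pos: [0.506, 0.267, 0.0923]
eef_rot: [0.91, 0.415, 0.001, 0.0]
wrist_force: [-1.1, -0.6, 5.8]
grip_width: 0.272
grip_force: 59.6
```

```bash
python3 -m handwheel '[{"delta_pos":[0,0,-1],"yaw":0,"gripper":1},{"delta_pos":[0,0,-3],"yaw":0,"gripper":1},{"delta_pos":[0,0,-5],"yaw":0,"gripper":1},{"delta_pos":[0,0,-8],"yaw":0,"gripper":1},{"delta_pos":[0,0,-11],"yaw":0,"gripper":1},{"delta_pos":[0,0,-14],"yaw":0,"gripper":1},{"delta_pos":[0,0,-16],"yaw":0,"gripper":1},{"delta_pos":[0,0,-16],"yaw":0,"gripper":1},{"delta_pos":[0,0,-16],"yaw":0,"gripper":1},{"delta_pos":[0,0,-16],"yaw":0,"gripper":1}]' 100
python3 - <<'E'
from h import *
s=snap('scene'); p,R=pose(); go(p,49)
u,v=proj(s,p-[0,0,.05]).astype(int); a=s['bgr'][v-50:v+80,u-80:u+80]; print(u,v)
w=snap('wrist')
a=cv2.resize(a,(590,480)); cv2.imwrite('pics/c3.png',a); cv2.imwrite('pics/w2.png',w['bgr'])
c=-np.array(s['R']).T@s['t']; d=p-c; print('cam azimuth of view',np.degrees(np.arctan2(d[1],d[0])))
E
```

```text
t: 6.33
eef_pos: [0.5046, 0.2664, 0.2497]
eef_rot: [0.91, 0.415, -0.001, -0.0]
wrist_force: [0.0, -0.4, -2.0]
grip_width: 0.261
grip_force: 98.0
go [0. 0. 0.] heading 49.04 yaw 0.04 tilt 0.19
394 297
cam azimuth of view -127.96506476582594
```

View pics/c3.png

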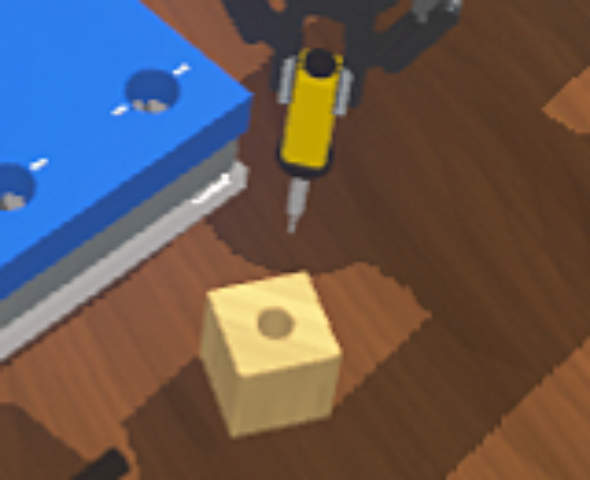

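The shank narrows to a thin edge at crop (292,228) in this view, which looks along tool x. So the blade's width lies along tool x. Next is a check of whether the wrist camera sees the blade.

View pics/w2.png

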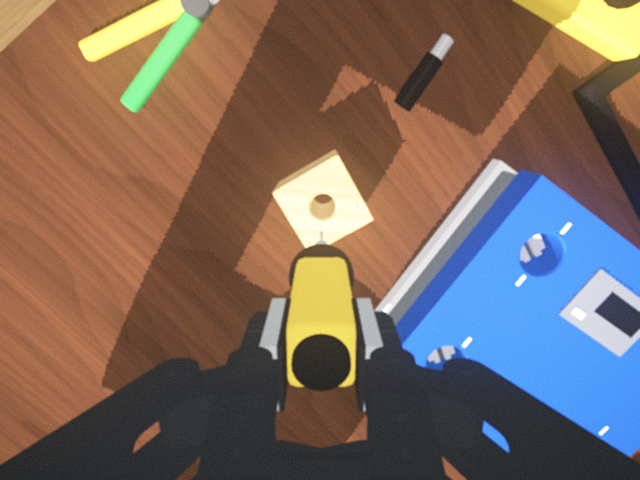

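```bash
python3 -m handwheel '[{"delta_pos":[-2,2,-2],"yaw":0,"gripper":1},{"delta_pos":[-4,4.5,-2],"yaw":0,"gripper":1},{"delta_pos":[-7,7.5,-2],"yaw":0,"gripper":1},{"delta_pos":[-10,10.5,-2],"yaw":0,"gripper":1},{"delta_pos":[-13,13.5,-2],"yaw":0,"gripper":1},{"delta_pos":[-16,16.5,-2],"yaw":0,"gripper":1},{"delta_pos":[-19,19.5,-2],"yaw":0,"gripper":1},{"delta_pos":[-20.5,21.5,-2],"yaw":0,"gripper":1},{"delta_pos":[-20.5,21.5,-2],"yaw":0,"gripper":1},{"delta_pos":[-20.5,21.5,-2],"yaw":0,"gripper":1}]'
python3 - <<'E'
from h import *
s=snap('wrist','w3'); p,R=pose(); print('tip',proj(s,p+R@[0,0,.0863]))
for W in((.6214,.1228),(.6658,-.0414),(.5451,-.0738),(.5007,.0902)): print(proj(s,[*W,.07]).round())
E
```

```text
t: 7.27
eef_pos: [0.5325, -0.0307, 0.2692]
eef_rot: [0.911, 0.413, -0.001, -0.001]
wrist_force: [-0.8, 0.7, -0.6]
grip_width: 0.263
grip_force: 98.2
tip [320.10791048 238.45620283]
[278. -14.]
[449. 112.]
[363. 231.]
[200. 124.]
```

View pics/w3.png

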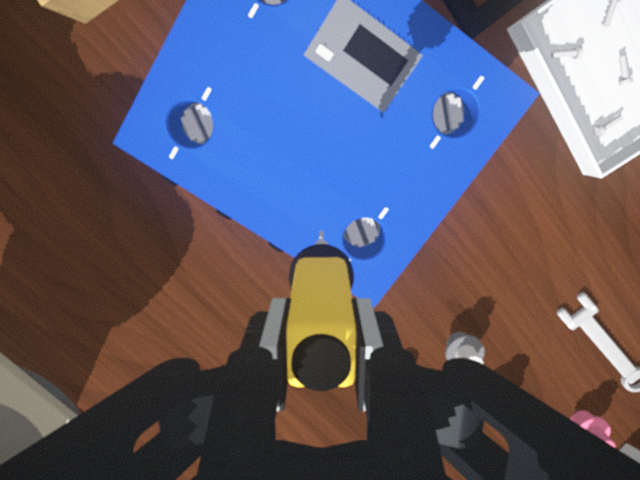

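All four heads show: (197,123), (449,112), (363,232), and a partial one at (272,0). The tip is at (321,235). Now I'll measure marks and slots.

```bash
cat > wells.py <<'E'
from h import *
import sys
W0={'A':(.6214,.1228),'B':(.6658,-.0414),'C':(.5451,-.0738),'D':(.5007,.0902)}
def measure(s,Wd=W0,names='ABCD',shift=(0,0),dbg=None):
    im=s['bgr']; H,S,V=cv2.split(cv2.cvtColor(im,cv2.COLOR_BGR2HSV)); out={}
    for n in names:
        u,v=proj(s,[*Wd[n],.096]); sc=np.linalg.norm(proj(s,[Wd[n][0]+.01,Wd[n][1],.096])-[u,v])/10 # px/mm
        if not(30<u<610 and 20<v<400): continue
        yy,xx=np.mgrid[:480,:640]; d=np.hypot(xx-u,yy-v)/sc
        m=((V>165)&(S<95)&(d<36)&(d>18)).astype(np.uint8)
        k,l,st,c=cv2.connectedComponentsWithStats(m)
        ms=[at(s,*c[i],.096) for i in range(1,k) if st[i,4]>=.2*sc*sc*8]
        pr=[(a,b) for a in ms for b in ms if a[0]>b[0] and .044<np.linalg.norm(a-b)<.062]
        if pr: a,b=pr[0]; print(n,'marks mid',((a+b)/2)[:2].round(4),'len',np.linalg.norm(a-b).round(4),'ang',np.degrees(np.arctan2(*(a-b)[1::-1])).round(1))
        else: print(n,'marks?',[x.round(3)[:2] for x in ms])
        g=((S<110)&(V>70)&(d<20)).astype(np.uint8); 
        k,l,st,c=cv2.connectedComponentsWithStats(cv2.morphologyEx(g,cv2.MORPH_CLOSE,np.ones((7,7))))
        i=1+np.argmax(st[1:,4]); cn=max(cv2.findContours((l==i).astype(np.uint8),0,2)[0],key=cv2.contourArea)
        P=np.array([at(s,*q[0],.07)[:2]*1000 for q in cn],np.float32); (cc,rad)=cv2.minEnclosingCircle(P)
        hm=np.zeros(S.shape,np.uint8); cv2.fillConvexPoly(hm,cv2.convexHull(cn),1); hm=cv2.erode(hm,np.ones((5,5)))
        Vg=cv2.GaussianBlur(V,(0,0),1).astype(float); med=np.median(Vg[hm>0]); dk=((hm>0)&(Vg<med*.8)).astype(np.uint8)
        k,l,st,c=cv2.connectedComponentsWithStats(dk,connectivity=8)
        if k<2: print(n,'no slot'); continue
        i=1+np.argmax(st[1:,4]); pts=np.argwhere(l==i)[:,::-1]
        Q=np.array([at(s,*q,.068)[:2] for q in pts]); q0=Q.mean(0); U,sv,Vt=np.linalg.svd(Q-q0,full_matrices=False)
        ax=Vt[0]; nn=np.array([-ax[1],ax[0]]); L=np.ptp(Q@ax); Wd_=np.ptp(Q@nn)
        print(n,'  head',np.round(cc,1),'rad',round(rad,1),'slot c',q0.round(4),'ang',round(np.degrees(np.arctan2(ax[1],ax[0]))%180,1),'LxW',round(L*1e3),round(Wd_*1e3,1))
        if dbg: cv2.imwrite(f'pics/{dbg}{n}.png',cv2.resize(im[int(v)-40:int(v)+40,int(u)-40:int(u)+40],None,fx=6,fy=6))
if __name__=='__main__': measure(snap('wrist'),names=sys.argv[1] if len(sys.argv)>1 else 'ABCD')
E
python3 wells.py; python3 -c "
from h import *
go([.46,.05,.27],80)"
```

```text
B marks mid [ 0.6639 -0.0408] len 0.0538 ang 14.9
B   head [664.9 -41.3] rad 16.5 slot c [ 0.6633 -0.0417] ang 62.5 LxW 28 3.9
C marks mid [ 0.5461 -0.0724] len 0.0497 ang 15.5
C   head [543.6 -73.4] rad 16.6 slot c [ 0.5433 -0.075 ] ang 70.6 LxW 21 4.5
D marks mid [0.5001 0.0916] len 0.0541 ang 15.0
D   head [499.8  91.7] rad 16.6 slot c [0.5007 0.0928] ang 70.7 LxW 27 3.6
go [  1.17 -10.64   0.  ] heading 49.03 yaw -30.97 tilt 0.13
```

```bash
python3 -m handwheel '[{"delta_pos":[2,-3,0],"yaw":-5,"gripper":1},{"delta_pos":[4,-6,0],"yaw":-10,"gripper":1},{"delta_pos":[6,-9,0],"yaw":-15,"gripper":1},{"delta_pos":[7.2,-10.5,0],"yaw":-21.7,"gripper":1},{"delta_pos":[7.2,-10.5,0],"yaw":-21.7,"gripper":1},{"delta_pos":[7.2,-10.5,3],"yaw":-21.7,"gripper":1},{"delta_pos":[7.2,-10.5,6.2],"yaw":-21.7,"gripper":1},{"delta_pos":[7.2,-10.5,6.2],"yaw":-21.7,"gripper":1},{"delta_pos":[7.2,-10.5,6.2],"yaw":-21.7,"gripper":1},{"delta_pos":[7.2,-10.5,6.2],"yaw":-21.7,"gripper":1}]'
python3 wells.py
python3 - <<'E'
from h import *
go([.5003,.0922,.16],70.7); s=snap('wrist'); p,R=pose()
u,v=proj(s,p+R@[0,0,.0863]); print(u,v)
a=s['bgr'][int(v)-70:int(v)+50,int(u)-80:int(u)+80]; cv2.imwrite('pics/c4.png',cv2.resize(a,None,fx=5,fy=5,interpolation=cv2.INTER_CUBIC))
E
```

```text
t: 8.2
eef_pos: [0.5015, 0.0944, 0.2104]
eef_rot: [0.815, 0.579, 0.0, 0.0]
wrist_force: [0.6, -1.1, -1.0]
grip_width: 0.26
grip_force: 98.5
A marks mid [0.62   0.1235] len 0.0541 ang 15.0
A   head [619.8 123.8] rad 16.5 slot c [0.6195 0.1228] ang 79.3 LxW 29 3.9
B marks mid [ 0.6639 -0.0411] len 0.054 ang 14.9
B no slot
D marks mid [0.4997 0.0914] len 0.0538 ang 15.0
D   head [498.2  82.8] rad 22.1 slot c [0.4937 0.0712] ang 160.2 LxW 29 9.2
go [-0.27 -0.12  5.13] heading 70.73 yaw 0.03 tilt 0.15
321.3053698578866 240.02195878220786
```

View pics/c4.png

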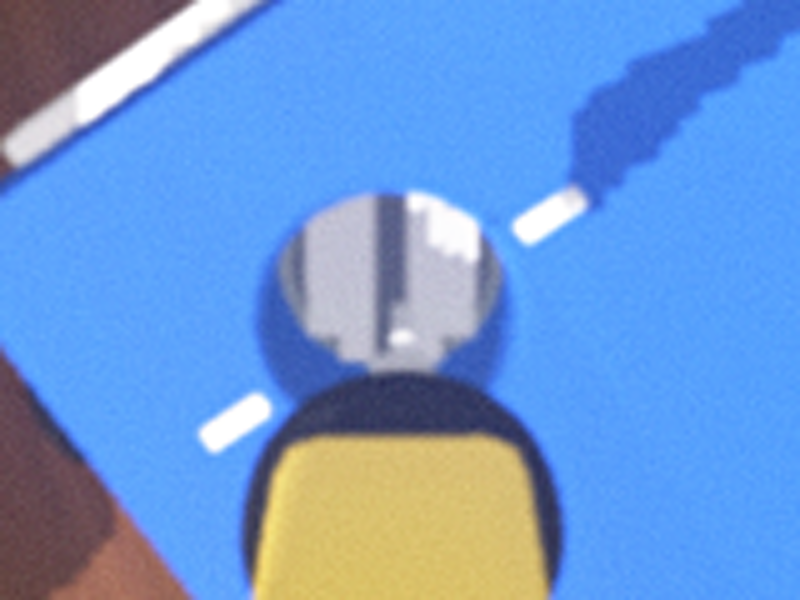

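The blade tip at crop (402,335) sits about 1.5 mm to the right of the slot line (x≈390). I'll correct that and lower.

```bash
python3 -m handwheel '[{"delta_pos":[-0.3,-0.14,0],"yaw":0,"gripper":1},{"delta_pos":[-0.3,-0.14,1],"yaw":0,"gripper":1},{"delta_pos":[-0.3,-0.14,3],"yaw":0,"gripper":1},{"delta_pos":[-0.3,-0.14,4.5],"yaw":0,"gripper":1},{"delta_pos":[-0.3,-0.14,5.2],"yaw":0,"gripper":1},{"delta_pos":[-0.3,-0.14,5.6],"yaw":0,"gripper":1},{"delta_pos":[-0.3,-0.14,5.9],"yaw":0,"gripper":1},{"delta_pos":[-0.3,-0.14,6.0],"yaw":0,"gripper":1},{"delta_pos":[-0.3,-0.14,6.0],"yaw":0,"gripper":1},{"delta_pos":[-0.3,-0.14,6.0],"yaw":0,"gripper":1}]'
```

```text
t: 9.13
eef_pos: [0.4992, 0.0918, 0.1502]
eef_rot: [0.815, 0.579, 0.0, 0.0]
wrist_force: [-3.1, 0.1, 5.0]
grip_width: 0.262
grip_force: 99.6
```

```bash
python3 -m handwheel '[{"delta_pos":[0,0,0],"yaw":6,"gripper":1},{"delta_pos":[0,0,0],"yaw":12,"gripper":1},{"delta_pos":[0,0,0],"yaw":18,"gripper":1},{"delta_pos":[0,0,0],"yaw":24,"gripper":1},{"delta_pos":[0,0,0],"yaw":30,"gripper":1},{"delta_pos":[0,0,0],"yaw":36,"gripper":1},{"delta_pos":[0,0,0],"yaw":42,"gripper":1},{"delta_pos":[0,0,0],"yaw":48,"gripper":1},{"delta_pos":[0,0,0],"yaw":54,"gripper":1},{"delta_pos":[0,0,0],"yaw":60,"gripper":1}]'
python3 -c "
from h import *
go([.4999,.0917,.15],15); print(r.observe()['moment'],r.observe()['joint_pos'])"
python3 -m handwheel '[{"delta_pos":[0,0,0],"yaw":1,"gripper":1},{"delta_pos":[0,0,0],"yaw":2,"gripper":1},{"delta_pos":[0,0,0],"yaw":3,"gripper":1},{"delta_pos":[0,0,0],"yaw":4,"gripper":1},{"delta_pos":[0,0,0],"yaw":5,"gripper":1},{"delta_pos":[0,0,0],"yaw":6,"gripper":1},{"delta_pos":[0,0,0],"yaw":6,"gripper":1},{"delta_pos":[0,0,0],"yaw":6,"gripper":1},{"delta_pos":[0,0,0],"yaw":6,"gripper":1},{"delta_pos":[0,0,0],"yaw":6,"gripper":1}]'
python3 -c "
from h import *
go([.4999,.0917,.15],15); print(r.observe()['moment'])"
```

```text
t: 9.97
eef_pos: [0.5002, 0.0912, 0.1503]
eef_rot: [0.996, 0.091, 0.002, 0.001]
wrist_force: [1.1, -2.8, 2.7]
grip_width: 0.262
grip_force: 99.3
go [-0.02 -0.05  0.03] heading 10.44 yaw -4.56 tilt 0.19
[-0.67981159 -0.32228299  0.15105982] [ 8.03736382e-02 -8.97529550e-02  1.81201038e+00 -1.14672778e-03
  1.41625290e+00  1.46913106e+00]
t: 10.8
eef_pos: [0.5, 0.0913, 0.1502]
eef_rot: [0.999, 0.042, 0.001, 0.0]
wrist_force: [2.1, -4.1, 5.7]
grip_width: 0.258
grip_force: 99.8
go [-0.   -0.04  0.02] heading 4.86 yaw -10.14 tilt 0.16
[-1.05304262 -0.57434632  0.07445345]
```

```bash
python3 -m handwheel '[{"delta_pos":[0,0,0],"yaw":1,"gripper":1},{"delta_pos":[0,0,0],"yaw":2,"gripper":1},{"delta_pos":[0,0,0],"yaw":3,"gripper":1},{"delta_pos":[0,0,0],"yaw":4,"gripper":1},{"delta_pos":[0,0,0],"yaw":4,"gripper":1},{"delta_pos":[0,0,0],"yaw":4,"gripper":1},{"delta_pos":[0,0,0],"yaw":4,"gripper":1},{"delta_pos":[0,0,0],"yaw":4,"gripper":1},{"delta_pos":[0,0,0],"yaw":4,"gripper":1},{"delta_pos":[0,0,0],"yaw":4,"gripper":1}]'
python3 -c "
from h import *
go([.4999,.0917,.15],15); print(r.observe()['moment'])"
```

```text
t: 11.63
eef_pos: [0.5, 0.0912, 0.1503]
eef_rot: [1.0, 0.007, 0.001, 0.0]
wrist_force: [1.5, -3.6, 6.2]
grip_width: 0.257
grip_force: 99.8
go [-0.01 -0.05  0.03] heading 0.86 yaw -14.14 tilt 0.16
[-1.1283217  -0.44659223  0.05941136]
```

```bash
python3 -m handwheel '[{"delta_pos":[0,0,0],"yaw":1,"gripper":1},{"delta_pos":[0,0,0],"yaw":2,"gripper":1},{"delta_pos":[0,0,0],"yaw":3,"gripper":1},{"delta_pos":[0,0,0],"yaw":4,"gripper":1},{"delta_pos":[0,0,0],"yaw":4,"gripper":1},{"delta_pos":[0,0,0],"yaw":4,"gripper":1},{"delta_pos":[0,0,0],"yaw":4,"gripper":1},{"delta_pos":[0,0,0],"yaw":4,"gripper":1},{"delta_pos":[0,0,0],"yaw":4,"gripper":1},{"delta_pos":[0,0,0],"yaw":4,"gripper":1}]'
python3 -c "
from h import *
go([.4999,.0917,.15],15); print(r.observe()['moment'])"
```

```text
t: 12.47
eef_pos: [0.4999, 0.0912, 0.1502]
eef_rot: [1.0, -0.027, 0.001, 0.0]
wrist_force: [1.4, -4.1, 7.5]
grip_width: 0.26
grip_force: 99.9
go [-0.   -0.05  0.02] heading -3.14 yaw -18.14 tilt 0.15
[-1.16017835 -0.38009681  0.10724091]
```

```bash
python3 -m handwheel '[{"delta_pos":[0,0,0],"yaw":1,"gripper":1},{"delta_pos":[0,0,0],"yaw":2,"gripper":1},{"delta_pos":[0,0,0],"yaw":3,"gripper":1},{"delta_pos":[0,0,0],"yaw":4,"gripper":1},{"delta_pos":[0,0,0],"yaw":5,"gripper":1},{"delta_pos":[0,0,0],"yaw":5,"gripper":1},{"delta_pos":[0,0,0],"yaw":5,"gripper":1},{"delta_pos":[0,0,0],"yaw":5,"gripper":1},{"delta_pos":[0,0,0],"yaw":5,"gripper":1},{"delta_pos":[0,0,0],"yaw":5,"gripper":1}]'
python3 -c "
from h import *
go([.4999,.0917,.15],15); print(r.observe()['moment'])"
python3 -m handwheel '[{"delta_pos":[0,0,0],"yaw":-6,"gripper":1},{"delta_pos":[0,0,0],"yaw":-12,"gripper":1},{"delta_pos":[0,0,0],"yaw":-16,"gripper":1},{"delta_pos":[0,0,-1],"yaw":-16,"gripper":1},{"delta_pos":[0,0,-2],"yaw":-16,"gripper":1},{"delta_pos":[0,0,-4],"yaw":-16,"gripper":1},{"delta_pos":[0,0,-6],"yaw":-16,"gripper":1},{"delta_pos":[0,0,-6],"yaw":-16,"gripper":1},{"delta_pos":[-2,0,-6],"yaw":-16,"gripper":1},{"delta_pos":[-4,0,-6],"yaw":-16,"gripper":1}]'
python3 wells.py
python3 - <<'E'
from h import *
s=snap('wrist'); p,R=pose(); go(p,15)
u,v=proj(s,p+R@[0,0,.0863]); print(u,v)
a=s['bgr'][int(v)-110:int(v)+30,int(u)-80:int(u)+80]; cv2.imwrite('pics/c5.png',cv2.resize(a,None,fx=4,fy=4,interpolation=cv2.INTER_CUBIC))
E
```

```text
t: 13.3
eef_pos: [0.4999, 0.0911, 0.1502]
eef_rot: [0.997, -0.071, 0.001, 0.0]
wrist_force: [1.7, -4.4, 6.3]
grip_width: 0.262
grip_force: 99.9
go [-0.01 -0.06  0.02] heading -8.13 yaw -23.13 tilt 0.16
[-1.26543948 -0.42743429  0.29519962]
t: 14.13
eef_pos: [0.4589, 0.0978, 0.2091]
eef_rot: [0.998, 0.067, -0.0, -0.0]
wrist_force: [-0.2, 0.1, -1.3]
grip_width: 0.261
grip_force: 98.9
C marks mid [ 0.5438 -0.073 ] len 0.0538 ang 14.9
C   head [543.6 -76.3] rad 14.2 slot c [ 0.5419 -0.0784] ang 70.4 LxW 14 3.5
D marks mid [0.4999 0.0915] len 0.0542 ang 15.0
D   head [500.9  92.1] rad 17.2 slot c [0.4989 0.0912] ang 14.5 LxW 28 4.5
go [0. 0. 0.] heading 7.72 yaw -7.28 tilt 0.12
322.8246686846534 236.99308771587923
```

View pics/c5.png

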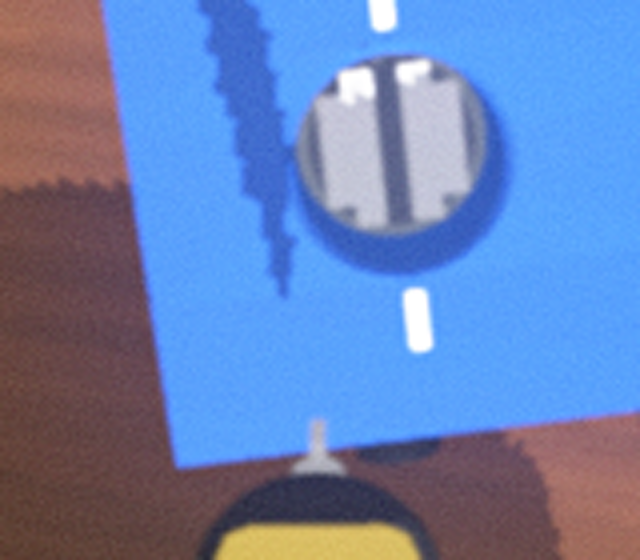

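Fastener D is home: its slot is in line with its marks (14.5° against 15°). Next is C, at (.5438,-.0730) with its slot at 70.5°.

```bash
python3 -c "
from h import *
go([.5438,-.073,.21],70.5)"
python3 -m handwheel '[{"delta_pos":[0,1,0],"yaw":-6.3,"gripper":1},{"delta_pos":[1,4,0],"yaw":-12.6,"gripper":1},{"delta_pos":[2,7,0],"yaw":-18.9,"gripper":1},{"delta_pos":[3,10,0],"yaw":-25.2,"gripper":1},{"delta_pos":[4,13,0],"yaw":-31.5,"gripper":1},{"delta_pos":[5,16,0],"yaw":-37.8,"gripper":1},{"delta_pos":[6,18,0],"yaw":-44.1,"gripper":1},{"delta_pos":[6.1,18,0],"yaw":-50.4,"gripper":1},{"delta_pos":[6.1,18,0],"yaw":-56.7,"gripper":1},{"delta_pos":[6.1,18,0],"yaw":-62.8,"gripper":1}]'
cat > chk.py <<'E'
from h import *
import sys
x,y,a=map(float,sys.argv[1:4])
s=snap('wrist'); p,R=pose(); go([x,y,.15],a)
u,v=proj(s,p+R@[0,0,.0863]); print('tip pred',u,v)
im=s['bgr']; cv2.imwrite('pics/%s.png'%sys.argv[4],cv2.resize(im[int(v)-70:int(v)+30,int(u)-60:int(u)+60],None,fx=6,fy=6,interpolation=cv2.INTER_CUBIC)); print('crop origin',int(u)-60,int(v)-70)
# expected slot line end pixels at floor-mid depth
d=np.array([np.cos(np.radians(a)),np.sin(np.radians(a))])
for t in(-.012,0,.012): print('slot pt',proj(s,[x+d[0]*t,y+d[1]*t,.068]).round(1))
g=cv2.cvtColor(im,cv2.COLOR_BGR2GRAY)
for t in(.004,.007,.010):
    q=proj(s,[x+d[0]*t,y+d[1]*t,.068]); row=g[int(round(q[1])),int(q[0])-15:int(q[0])+16]; print(int(q[0])-15,row.tolist())
E
python3 chk.py .5438 -.073 70.5 c6
```

```text
go [ 6.29 18.13 -0.16] heading 7.72 yaw -62.78 tilt 0.12
t: 15.07
eef_pos: [0.5442, -0.0732, 0.2084]
eef_rot: [0.815, 0.579, -0.0, -0.001]
wrist_force: [0.2, -0.3, -1.1]
grip_width: 0.261
grip_force: 98.8
go [-0.02 -0.03  5.85] heading 71.2 yaw 0.7 tilt 0.06
tip pred 320.5493855579273 239.6599863529658
crop origin 260 169
slot pt [320.2 235.4]
slot pt [320.3 220.2]
slot pt [320.3 204.7]
305 [178, 178, 181, 179, 182, 177, 176, 179, 177, 180, 178, 173, 152, 109, 93, 91, 88, 91, 111, 154, 178, 179, 178, 182, 185, 196, 203, 190, 207, 237, 247]
305 [183, 179, 182, 179, 179, 184, 178, 178, 173, 180, 180, 170, 143, 112, 88, 89, 90, 91, 113, 151, 176, 177, 179, 179, 204, 237, 247, 247, 247, 247, 247]
305 [123, 141, 150, 157, 170, 174, 176, 179, 182, 181, 182, 176, 150, 112, 89, 93, 87, 92, 113, 157, 181, 212, 243, 248, 249, 247, 236, 218, 207, 200, 182]
```

View pics/c6.png

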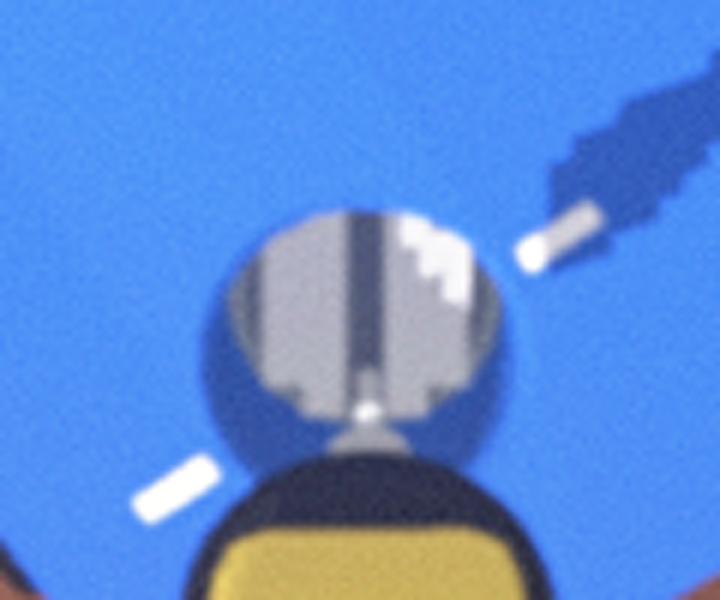

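The blade tip at crop (369,410) is over the slot line (x≈365), so it's aligned. I'll lower and turn.

```bash
python3 -m handwheel '[{"delta_pos":[0,-0.05,1],"yaw":0.7,"gripper":1},{"delta_pos":[0,-0.05,2],"yaw":0.7,"gripper":1},{"delta_pos":[0,-0.05,3],"yaw":0.7,"gripper":1},{"delta_pos":[0,-0.05,4.2],"yaw":0.7,"gripper":1},{"delta_pos":[0,-0.05,5],"yaw":0.7,"gripper":1},{"delta_pos":[0,-0.05,5.4],"yaw":0.7,"gripper":1},{"delta_pos":[0,-0.05,5.7],"yaw":0.7,"gripper":1},{"delta_pos":[0,-0.05,5.8],"yaw":0.7,"gripper":1},{"delta_pos":[0,-0.05,5.8],"yaw":0.7,"gripper":1},{"delta_pos":[0,-0.05,5.8],"yaw":0.7,"gripper":1}]'
python3 -c "
from h import *
go([.5438,-.073,.15],-7)"
```

```text
t: 15.95
eef_pos: [0.5437, -0.0725, 0.1516]
eef_rot: [0.82, 0.572, 0.0, 0.0]
wrist_force: [0.7, -0.5, -2.1]
grip_width: 0.26
grip_force: 99.0
go [-0.04  0.02  0.16] heading 69.84 yaw 76.84 tilt 0.04
```

```bash
python3 -m handwheel '[{"delta_pos":[0,0,0.1],"yaw":6.6,"gripper":1},{"delta_pos":[0,0,0.1],"yaw":13.2,"gripper":1},{"delta_pos":[0,0,0.1],"yaw":19.8,"gripper":1},{"delta_pos":[0,0,0.1],"yaw":26.4,"gripper":1},{"delta_pos":[0,0,0.1],"yaw":33,"gripper":1},{"delta_pos":[0,0,0.1],"yaw":39.6,"gripper":1},{"delta_pos":[0,0,0.1],"yaw":46,"gripper":1},{"delta_pos":[0,0,0.1],"yaw":52,"gripper":1},{"delta_pos":[0,0,0.1],"yaw":58,"gripper":1},{"delta_pos":[0,0,0.1],"yaw":64,"gripper":1}]'
python3 -m handwheel '[{"delta_pos":[0,0,0],"yaw":2,"gripper":1},{"delta_pos":[0,0,0],"yaw":4,"gripper":1},{"delta_pos":[0,0,0],"yaw":6,"gripper":1},{"delta_pos":[0,0,0],"yaw":8,"gripper":1},{"delta_pos":[0,0,0],"yaw":10,"gripper":1},{"delta_pos":[0,0,0],"yaw":12,"gripper":1},{"delta_pos":[0,0,0],"yaw":13,"gripper":1},{"delta_pos":[0,0,0],"yaw":14,"gripper":1},{"delta_pos":[0,0,0],"yaw":14,"gripper":1},{"delta_pos":[0,0,0],"yaw":14,"gripper":1}]'
python3 -c "
from h import *
go([.5438,-.073,.15],15); print(r.observe()['moment'])"
```

```text
t: 16.78
eef_pos: [0.5441, -0.0731, 0.1508]
eef_rot: [0.999, 0.048, 0.001, 0.001]
wrist_force: [1.9, -2.0, -3.1]
grip_width: 0.26
grip_force: 98.7
t: 17.62
eef_pos: [0.544, -0.0731, 0.1507]
eef_rot: [0.997, -0.071, 0.001, 0.0]
wrist_force: [0.9, -4.6, -0.7]
grip_width: 0.261
grip_force: 99.0
go [-0.02 -0.    0.07] heading -8.13 yaw -23.13 tilt 0.09
[-1.247979   -0.40962278  0.27631883]
```

```bash
python3 -m handwheel '[{"delta_pos":[0,0,0],"yaw":-6,"gripper":1},{"delta_pos":[0,0,0],"yaw":-12,"gripper":1},{"delta_pos":[0,0,0],"yaw":-16,"gripper":1},{"delta_pos":[0,0,-1],"yaw":-16,"gripper":1},{"delta_pos":[0,0,-2],"yaw":-16,"gripper":1},{"delta_pos":[0,0,-4],"yaw":-16,"gripper":1},{"delta_pos":[0,0,-6],"yaw":-16,"gripper":1},{"delta_pos":[-2,0,-6],"yaw":-16,"gripper":1},{"delta_pos":[-4,0,-6],"yaw":-16,"gripper":1},{"delta_pos":[-5,0,-6],"yaw":-16,"gripper":1}]'
python3 wells.py;python3 -c "
from h import *
go([.6639,-.041,.21],62.5)"
```

```text
t: 18.45
eef_pos: [0.4929, -0.0646, 0.2118]
eef_rot: [0.998, 0.067, 0.0, -0.0]
wrist_force: [0.2, -0.2, -1.4]
grip_width: 0.259
grip_force: 99.1
C marks mid [ 0.544  -0.0727] len 0.0541 ang 15.0
C   head [544.6 -72.2] rad 17.1 slot c [ 0.5437 -0.0728] ang 14.8 LxW 30 4.3
D marks mid [0.5    0.0917] len 0.0541 ang 15.0
D   head [499.3  94. ] rad 15.1 slot c [0.4973 0.0904] ang 14.5 LxW 19 1.7
go [ 1.734e+01 -1.000e-02  1.600e-01] heading 7.72 yaw -54.78 tilt 0.06
```

C is home. Now B.

```bash
python3 -m handwheel '[{"delta_pos":[2,0,0],"yaw":-6,"gripper":1},{"delta_pos":[5,0,0],"yaw":-12,"gripper":1},{"delta_pos":[8,0,0],"yaw":-18,"gripper":1},{"delta_pos":[11,0,0.1],"yaw":-24,"gripper":1},{"delta_pos":[14,0,0.2],"yaw":-30,"gripper":1},{"delta_pos":[16,0,0.2],"yaw":-36,"gripper":1},{"delta_pos":[17.3,0,0.2],"yaw":-42,"gripper":1},{"delta_pos":[17.3,0,0.2],"yaw":-48,"gripper":1},{"delta_pos":[17.3,0,0.2],"yaw":-54.3,"gripper":1},{"delta_pos":[17.3,0,0.2],"yaw":-54.3,"gripper":1}]' |head -2
python3 wells.py A; python3 chk.py .6639 -.041 62.5 c7
```

```text
t: 19.33
eef_pos: [0.6658, -0.0412, 0.2085]
A marks mid [0.619  0.1234] len 0.0523 ang 14.9
A   head [618.6 125. ] rad 16.1 slot c [0.6206 0.1271] ang 79.7 LxW 21 3.9
go [-0.04 -0.17  5.86] heading 61.87 yaw -0.63 tilt 0.03
tip pred 320.92851104555575 240.260265586297
crop origin 260 170
slot pt [318.8 236.1]
slot pt [318.7 221. ]
slot pt [318.5 205.5]
303 [130, 129, 133, 129, 130, 130, 132, 132, 132, 131, 133, 122, 99, 74, 61, 66, 59, 67, 76, 113, 129, 128, 131, 125, 132, 130, 121, 131, 152, 193, 209]
303 [131, 130, 138, 133, 131, 129, 130, 132, 129, 130, 129, 116, 95, 73, 67, 62, 56, 68, 86, 118, 152, 184, 200, 188, 186, 199, 208, 208, 215, 212, 214]
303 [101, 103, 114, 120, 121, 127, 130, 132, 129, 134, 131, 123, 99, 73, 64, 58, 65, 64, 85, 134, 181, 206, 213, 216, 219, 207, 189, 178, 172, 160, 133]
```

```bash
python3 -m handwheel '[{"delta_pos":[0,-0.2,0],"yaw":-0.5,"gripper":1},{"delta_pos":[0,-0.21,1],"yaw":-0.5,"gripper":1},{"delta_pos":[0,-0.21,2.5],"yaw":-0.5,"gripper":1},{"delta_pos":[0,-0.21,4.2],"yaw":-0.5,"gripper":1},{"delta_pos":[0,-0.21,5],"yaw":-0.5,"gripper":1},{"delta_pos":[0,-0.21,5.4],"yaw":-0.5,"gripper":1},{"delta_pos":[0,-0.21,5.7],"yaw":-0.5,"gripper":1},{"delta_pos":[0,-0.21,5.8],"yaw":-0.5,"gripper":1},{"delta_pos":[0,-0.21,5.8],"yaw":-0.5,"gripper":1},{"delta_pos":[0,-0.21,5.8],"yaw":-0.5,"gripper":1}]'
python3 -c "
from h import *
go([.6639,-.041,.15],-8)"
```

```text
t: 20.27
eef_pos: [0.6639, -0.0409, 0.1509]
eef_rot: [0.854, 0.52, 0.0, 0.0]
wrist_force: [-0.1, -0.5, -1.0]
grip_width: 0.262
grip_force: 99.1
go [-0.01  0.    0.09] heading 62.63 yaw 70.63 tilt 0.07
```

```bash
python3 -m handwheel '[{"delta_pos":[0,0,0],"yaw":6.5,"gripper":1},{"delta_pos":[0,0,0],"yaw":13,"gripper":1},{"delta_pos":[0,0,0],"yaw":19,"gripper":1},{"delta_pos":[0,0,0],"yaw":25,"gripper":1},{"delta_pos":[0,0,0],"yaw":31,"gripper":1},{"delta_pos":[0,0,0],"yaw":37,"gripper":1},{"delta_pos":[0,0,0],"yaw":43,"gripper":1},{"delta_pos":[0,0,0],"yaw":49,"gripper":1},{"delta_pos":[0,0,0],"yaw":54,"gripper":1},{"delta_pos":[0,0,0],"yaw":58,"gripper":1}]'|head -2
python3 -m handwheel '[{"delta_pos":[0,0,0],"yaw":2,"gripper":1},{"delta_pos":[0,0,0],"yaw":4,"gripper":1},{"delta_pos":[0,0,0],"yaw":6,"gripper":1},{"delta_pos":[0,0,0],"yaw":8,"gripper":1},{"delta_pos":[0,0,0],"yaw":10,"gripper":1},{"delta_pos":[0,0,0],"yaw":12,"gripper":1},{"delta_pos":[0,0,0],"yaw":13,"gripper":1},{"delta_pos":[0,0,0],"yaw":13,"gripper":1},{"delta_pos":[0,0,0],"yaw":13,"gripper":1},{"delta_pos":[0,0,0],"yaw":13,"gripper":1}]'
python3 -c "
from h import *
go([.6639,-.041,.15],15); print(r.observe()['moment'])"
python3 -m handwheel '[{"delta_pos":[0,0,0],"yaw":-6,"gripper":1},{"delta_pos":[0,0,0],"yaw":-12,"gripper":1},{"delta_pos":[0,0,0],"yaw":-16,"gripper":1},{"delta_pos":[0,0,-1],"yaw":-16,"gripper":1},{"delta_pos":[0,0,-2],"yaw":-16,"gripper":1},{"delta_pos":[0,0,-4],"yaw":-16,"gripper":1},{"delta_pos":[0,0,-6],"yaw":-16,"gripper":1},{"delta_pos":[-2,0,-6],"yaw":-16,"gripper":1},{"delta_pos":[-4,0,-6],"yaw":-16,"gripper":1},{"delta_pos":[-5,0,-6],"yaw":-16,"gripper":1}]'
python3 wells.py;python3 -c "
from h import *
go([.6198,.1236,.21],79.5)"
```

```text
t: 21.1
eef_pos: [0.664, -0.0412, 0.1509]
t: 21.93
eef_pos: [0.664, -0.0413, 0.1508]
eef_rot: [0.997, -0.073, 0.001, 0.0]
wrist_force: [1.3, -3.4, 1.5]
grip_width: 0.261
grip_force: 99.4
go [-0.01 -0.02  0.08] heading -8.32 yaw -23.32 tilt 0.08
[-0.94989767 -0.14850157  0.26233407]
t: 22.77
eef_pos: [0.6132, -0.0328, 0.2122]
eef_rot: [0.998, 0.065, 0.001, -0.0]
wrist_force: [-0.9, -0.5, -1.8]
grip_width: 0.263
grip_force: 99.1
A marks mid [0.6198 0.1238] len 0.0542 ang 15.0
A   head [618.6 126.7] rad 15.1 slot c [0.621  0.1287] ang 79.6 LxW 18 3.3
B marks mid [ 0.6638 -0.0406] len 0.0541 ang 15.0
B   head [666.2 -39.8] rad 18.9 slot c [ 0.664  -0.0406] ang 14.6 LxW 31 5.5
C marks mid [ 0.5455 -0.0736] len 0.0519 ang 18.0
C   head [531.6 -78.3] rad 22.0 slot c [ 0.5322 -0.0741] ang 19.8 LxW 35 3.8
D marks? [array([0.526, 0.099]), array([0.507, 0.074])]
D   head [495.5  93.7] rad 13.1 slot c [0.4911 0.089 ] ang 14.1 LxW 8 2.3
go [  2.79 -15.39   0.21] heading 7.52 yaw -71.98 tilt 0.05
```

B is home. Now A.

```bash
python3 -m handwheel '[{"delta_pos":[1,-2,0],"yaw":-7.1,"gripper":1},{"delta_pos":[1.5,-5,0],"yaw":-14.2,"gripper":1},{"delta_pos":[2,-8,0],"yaw":-21.3,"gripper":1},{"delta_pos":[2.5,-11,0.1],"yaw":-28.4,"gripper":1},{"delta_pos":[2.8,-14,0.2],"yaw":-35.5,"gripper":1},{"delta_pos":[2.8,-15.4,0.2],"yaw":-42.6,"gripper":1},{"delta_pos":[2.8,-15.4,0.2],"yaw":-49.7,"gripper":1},{"delta_pos":[2.8,-15.4,0.2],"yaw":-56.8,"gripper":1},{"delta_pos":[2.8,-15.4,0.2],"yaw":-63.9,"gripper":1},{"delta_pos":[2.8,-15.4,0.2],"yaw":-71,"gripper":1}]' |head -2
python3 -m handwheel '[{"delta_pos":[0,0,0],"yaw":-1,"gripper":1},{"delta_pos":[0,0,0],"yaw":-1,"gripper":1},{"delta_pos":[0,0,0],"yaw":-1,"gripper":1},{"delta_pos":[0,0,0],"yaw":-1,"gripper":1},{"delta_pos":[0,0,0],"yaw":-1,"gripper":1},{"delta_pos":[0,0,0],"yaw":-1,"gripper":1},{"delta_pos":[0,0,0],"yaw":-1,"gripper":1},{"delta_pos":[0,0,0],"yaw":-1,"gripper":1},{"delta_pos":[0,0,0],"yaw":-1,"gripper":1},{"delta_pos":[0,0,0],"yaw":-1,"gripper":1}]' |head -2
python3 chk.py .6198 .1236 79.5 c8
```

```text
t: 23.65
eef_pos: [0.6217, 0.1236, 0.2092]
t: 24.48
eef_pos: [0.6213, 0.1228, 0.2081]
go [ 0.05 -0.16  5.81] heading 79.63 yaw 0.13 tilt 0.0
tip pred 320.5242767639862 239.94573520527754
crop origin 260 169
slot pt [318.4 234.8]
slot pt [318.4 219.6]
slot pt [318.3 204.1]
303 [162, 166, 164, 164, 162, 162, 162, 173, 163, 166, 157, 162, 123, 96, 84, 79, 80, 85, 108, 140, 165, 164, 158, 162, 179, 218, 237, 238, 242, 240, 242]
303 [163, 167, 164, 165, 163, 164, 165, 163, 158, 163, 162, 160, 126, 97, 82, 82, 83, 85, 111, 140, 159, 173, 208, 226, 235, 236, 235, 240, 240, 239, 242]
303 [123, 128, 146, 150, 149, 163, 161, 166, 167, 165, 166, 154, 128, 92, 84, 82, 81, 87, 113, 145, 157, 164, 192, 231, 243, 238, 223, 204, 198, 194, 170]
```

```bash
python3 -m handwheel '[{"delta_pos":[0,-0.2,0],"yaw":0,"gripper":1},{"delta_pos":[0.05,-0.2,1],"yaw":0,"gripper":1},{"delta_pos":[0.05,-0.2,2.5],"yaw":0,"gripper":1},{"delta_pos":[0.05,-0.2,4.2],"yaw":0,"gripper":1},{"delta_pos":[0.05,-0.2,5],"yaw":0,"gripper":1},{"delta_pos":[0.05,-0.2,5.4],"yaw":0,"gripper":1},{"delta_pos":[0.05,-0.2,5.7],"yaw":0,"gripper":1},{"delta_pos":[0.05,-0.2,5.75],"yaw":0,"gripper":1},{"delta_pos":[0.05,-0.2,5.75],"yaw":0,"gripper":1},{"delta_pos":[0.05,-0.2,5.75],"yaw":0,"gripper":1}]'
python3 -c "
from h import *
go([.6198,.1236,.15],-8)"
```

```text
t: 25.37
eef_pos: [0.6199, 0.1237, 0.1514]
eef_rot: [0.768, 0.64, 0.001, 0.0]
wrist_force: [0.9, 0.7, -1.6]
grip_width: 0.26
grip_force: 99.1
go [-0.01 -0.01  0.14] heading 79.64 yaw 87.64 tilt 0.07
```

```bash
python3 -m handwheel '[{"delta_pos":[0,0,0.1],"yaw":7,"gripper":1},{"delta_pos":[0,0,0.1],"yaw":14,"gripper":1},{"delta_pos":[0,0,0.1],"yaw":21,"gripper":1},{"delta_pos":[0,0,0.1],"yaw":28,"gripper":1},{"delta_pos":[0,0,0.1],"yaw":35,"gripper":1},{"delta_pos":[0,0,0.1],"yaw":42,"gripper":1},{"delta_pos":[0,0,0.1],"yaw":49,"gripper":1},{"delta_pos":[0,0,0.1],"yaw":55,"gripper":1},{"delta_pos":[0,0,0.1],"yaw":61,"gripper":1},{"delta_pos":[0,0,0.1],"yaw":67,"gripper":1}]'|head -2
python3 -m handwheel '[{"delta_pos":[0,0,0],"yaw":4,"gripper":1},{"delta_pos":[0,0,0],"yaw":8,"gripper":1},{"delta_pos":[0,0,0],"yaw":12,"gripper":1},{"delta_pos":[0,0,0],"yaw":14,"gripper":1},{"delta_pos":[0,0,0],"yaw":16,"gripper":1},{"delta_pos":[0,0,0],"yaw":18,"gripper":1},{"delta_pos":[0,0,0],"yaw":20,"gripper":1},{"delta_pos":[0,0,0],"yaw":21,"gripper":1},{"delta_pos":[0,0,0],"yaw":21,"gripper":1},{"delta_pos":[0,0,0],"yaw":21,"gripper":1}]'
python3 -c "
from h import *
go([.6198,.1236,.15],15); print(r.observe()['moment'])"
python3 -m handwheel '[{"delta_pos":[0,0,0],"yaw":-6,"gripper":1},{"delta_pos":[0,0,0],"yaw":-12,"gripper":1},{"delta_pos":[0,0,0],"yaw":-16,"gripper":1},{"delta_pos":[0,0,-1],"yaw":-16,"gripper":1},{"delta_pos":[0,0,-2],"yaw":-16,"gripper":1},{"delta_pos":[0,0,-4],"yaw":-16,"gripper":1},{"delta_pos":[0,0,-6],"yaw":-16,"gripper":1},{"delta_pos":[-2,0,-8],"yaw":-16,"gripper":1},{"delta_pos":[-4,0,-10],"yaw":-16,"gripper":1},{"delta_pos":[-5,0,-10],"yaw":-16,"gripper":1}]'
python3 wells.py AB;python3 -c "
from h import *
go([.5067,.2667,.25],49)"
```

```text
t: 26.2
eef_pos: [0.6202, 0.1233, 0.1504]
t: 27.03
eef_pos: [0.6201, 0.1232, 0.1504]
eef_rot: [0.997, -0.072, 0.001, 0.0]
wrist_force: [0.6, -3.7, 1.1]
grip_width: 0.262
grip_force: 99.4
go [-0.03 -0.04  0.04] heading -8.31 yaw -23.31 tilt 0.1
[-1.04488792 -0.33916553  0.31839512]
t: 27.87
eef_pos: [0.5707, 0.1321, 0.2565]
eef_rot: [0.998, 0.066, 0.004, -0.001]
wrist_force: [0.4, -0.1, 0.0]
grip_width: 0.261
grip_force: 99.1
A marks mid [0.6197 0.1236] len 0.0539 ang 15.0
A   head [620.4 124.1] rad 17.3 slot c [0.6189 0.1234] ang 14.3 LxW 30 4.4
B marks mid [ 0.6639 -0.0407] len 0.0539 ang 15.1
B   head [664.4 -43.5] rad 15.2 slot c [ 0.6625 -0.0405] ang 13.7 LxW 17 1.7
go [ -4.46 -14.14   0.46] heading 7.56 yaw -41.44 tilt 0.34
```

All four are home. Now the driver goes back to its stand.

```bash
python3 -m handwheel '[{"delta_pos":[-1,-2,0],"yaw":-6,"gripper":1},{"delta_pos":[-2,-5,0],"yaw":-12,"gripper":1},{"delta_pos":[-3,-8,0],"yaw":-18,"gripper":1},{"delta_pos":[-4,-11,0],"yaw":-24,"gripper":1},{"delta_pos":[-4.5,-13,0],"yaw":-30,"gripper":1},{"delta_pos":[-4.5,-14.1,0],"yaw":-36,"gripper":1},{"delta_pos":[-4.5,-14.1,0],"yaw":-41.4,"gripper":1},{"delta_pos":[-4.5,-14.1,0],"yaw":-41.4,"gripper":1},{"delta_pos":[-4.5,-14.1,0],"yaw":-41.4,"gripper":1},{"delta_pos":[-4.5,-14.1,0],"yaw":-41.4,"gripper":1}]' |head -2
python3 -c "
from h import *
go([.5067,.2667,.17],49)
s=snap('wrist'); p,R=pose(); u,v=proj(s,p+R@[0,0,.0863]); print(u,v, proj(s,[.5067,.2667,.066]))
cv2.imwrite('pics/c9.png',cv2.resize(s['bgr'][140:300,220:420],None,fx=4,fy=4,interpolation=cv2.INTER_CUBIC))"
```

```text
t: 28.75
eef_pos: [0.5068, 0.2645, 0.2498]
go [ 0.16 -0.15  7.98] heading 48.79 yaw -0.21 tilt 0.01
321.5296058033336 240.02810267449388 [319.33395163 206.66163722]
```

View pics/c9.png

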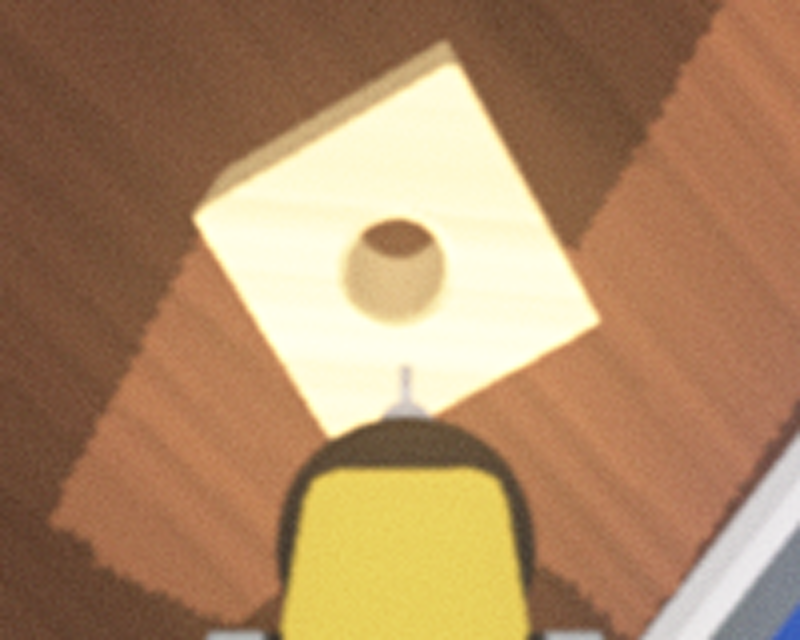

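The hole at crop (395,270) matches its predicted place, and the tip at (405,370) is about 2 mm to the right. I'll lower with that correction.

```bash
python3 -m handwheel '[{"delta_pos":[0.1,-0.17,0],"yaw":0,"gripper":1},{"delta_pos":[0.1,-0.17,3],"yaw":0,"gripper":1},{"delta_pos":[0.1,-0.17,6],"yaw":0,"gripper":1},{"delta_pos":[0.1,-0.17,9],"yaw":0,"gripper":1},{"delta_pos":[0.1,-0.17,12],"yaw":0,"gripper":1},{"delta_pos":[0.1,-0.17,14.5],"yaw":0,"gripper":1},{"delta_pos":[0.1,-0.17,15.3],"yaw":0,"gripper":1},{"delta_pos":[0.1,-0.17,15.6],"yaw":0,"gripper":1},{"delta_pos":[0.1,-0.17,15.7],"yaw":0,"gripper":1},{"delta_pos":[0.1,-0.17,15.7],"yaw":0,"gripper":1}]'
python3 -c "
from h import *
go([.5067,.2667,.0925],49)"
```

```text
t: 29.63
eef_pos: [0.5065, 0.2666, 0.0934]
eef_rot: [0.91, 0.415, 0.0, -0.0]
wrist_force: [-0.7, -0.4, -0.5]
grip_width: 0.258
grip_force: 99.1
go [0.02 0.01 0.09] heading 48.99 yaw -0.01 tilt 0.05
```

```bash
python3 -m handwheel '[{"delta_pos":[0,0,0.05],"yaw":0,"gripper":1},{"delta_pos":[0,0,0.1],"yaw":0,"gripper":1},{"delta_pos":[0,0,0.1],"yaw":0,"gripper":1},{"delta_pos":[0,0,0.1],"yaw":0,"gripper":1},{"delta_pos":[0,0,0.1],"yaw":0,"gripper":1},{"delta_pos":[0,0,0.1],"yaw":0,"gripper":1},{"delta_pos":[0,0,0.1],"yaw":0,"gripper":1},{"delta_pos":[0,0,0.1],"yaw":0,"gripper":1},{"delta_pos":[0,0,0.1],"yaw":0,"gripper":1},{"delta_pos":[0,0,0.1],"yaw":0,"gripper":1}]'
python3 -m handwheel '[{"delta_pos":[0,0,0],"yaw":0,"gripper":0},{"delta_pos":[0,0,0],"yaw":0,"gripper":0},{"delta_pos":[0,0,0],"yaw":0,"gripper":0},{"delta_pos":[0,0,0],"yaw":0,"gripper":0},{"delta_pos":[0,0,0],"yaw":0,"gripper":0},{"delta_pos":[0,0,0],"yaw":0,"gripper":0},{"delta_pos":[0,0,0],"yaw":0,"gripper":0},{"delta_pos":[0,0,0],"yaw":0,"gripper":0},{"delta_pos":[0,0,0],"yaw":0,"gripper":0},{"delta_pos":[0,0,0],"yaw":0,"gripper":0}]'
python3 -m handwheel '[{"delta_pos":[0,0,-2],"yaw":0,"gripper":0},{"delta_pos":[0,0,-5],"yaw":0,"gripper":0},{"delta_pos":[0,0,-9],"yaw":0,"gripper":0},{"delta_pos":[0,0,-13],"yaw":0,"gripper":0},{"delta_pos":[0,0,-17],"yaw":0,"gripper":0},{"delta_pos":[-3,0,-20],"yaw":0,"gripper":0},{"delta_pos":[-5,0,-20],"yaw":0,"gripper":0},{"delta_pos":[-5,0,-20],"yaw":0,"gripper":0},{"delta_pos":[-5,0,-20],"yaw":0,"gripper":0},{"delta_pos":[-5,0,-20],"yaw":0,"gripper":0}]'
cat > plugs.py <<'E'
from h import *
s=snap('top'); H,S,V=cv2.split(cv2.cvtColor(s['bgr'],cv2.COLOR_BGR2HSV))
m=((V>160)&(S<40)).astype(np.uint8); n,l,st,c=cv2.connectedComponentsWithStats(m)
for i in range(1,n):
    if 20<st[i,4]<400 and 380<c[i][0]<560 and 200<c[i][1]<330: print('top',c[i].round(1),st[i,4],at(s,*c[i],.045).round(4))
E
python3 - <<'E'
exec(open('plugs.py').read())
s=snap('wrist'); w=snap('scene'); t=snap('top')
a=cv2.resize(s['bgr'],(400,300)); u,v=proj(w,[.5067,.2667,.1]).astype(int)
b=cv2.resize(w['bgr'][v-60:v+60,u-80:u+80],(400,300)); c=cv2.resize(t['bgr'][190:340,380:540],(400,300))
cv2.imwrite('pics/m1.png',np.vstack([np.hstack([a,b]),np.hstack([c,c])]))
E
```

```text
t: 30.47
eef_pos: [0.5066, 0.2668, 0.0924]
eef_rot: [0.91, 0.415, 0.001, 0.0]
wrist_force: [-0.2, -0.6, 5.4]
grip_width: 0.261
grip_force: 99.7
t: 31.3
eef_pos: [0.506, 0.2666, 0.0916]
eef_rot: [0.91, 0.415, -0.0, -0.0]
wrist_force: [0.6, -1.0, 1.2]
grip_width: 0.998
grip_force: 0.0
t: 32.13
eef_pos: [0.4731, 0.2289, 0.291]
eef_rot: [0.91, 0.415, -0.0, -0.0]
wrist_force: [-0.4, 0.1, -0.4]
grip_width: 1.0
grip_force: 0.0
top [423.2 237.7] 204 [ 0.5309 -0.2707  0.045 ]
top [479.  248.6] 193 [ 0.5096 -0.3991  0.045 ]
top [421.3 283.9] 210 [ 0.4253 -0.2654  0.045 ]
```

View pics/m1.png

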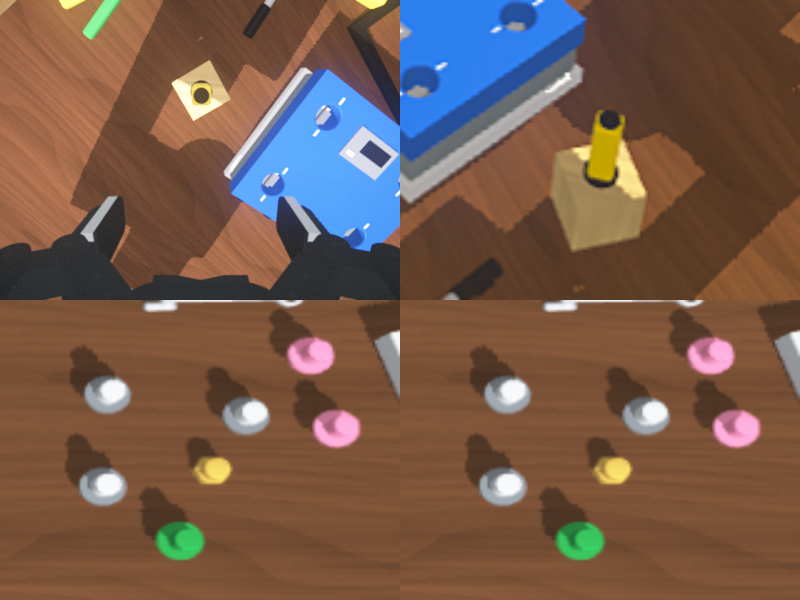

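The driver is back down on its collar (top-right panel). The second plug has been knocked to top-view pixel (479,249) and is still upright. I'll move over the plugs to measure them with the wrist camera.

```bash
python3 -m handwheel '[{"delta_pos":[-3,2,0],"yaw":0,"gripper":0},{"delta_pos":[-6,4,0],"yaw":0,"gripper":0},{"delta_pos":[-9,6.5,0],"yaw":0,"gripper":0},{"delta_pos":[-12,9,0],"yaw":0,"gripper":0},{"delta_pos":[-15,11.5,0],"yaw":0,"gripper":0},{"delta_pos":[-18,14,0],"yaw":0,"gripper":0},{"delta_pos":[-21,16.5,0],"yaw":0,"gripper":0},{"delta_pos":[-24,19,0],"yaw":0,"gripper":0},{"delta_pos":[-27,21,0],"yaw":0,"gripper":0},{"delta_pos":[-30,23,0],"yaw":0,"gripper":0}]' |head -2
python3 -m handwheel '[{"delta_pos":[-3,2,0],"yaw":-2,"gripper":0},{"delta_pos":[-6,4,0],"yaw":-4,"gripper":0},{"delta_pos":[-9,6.5,0],"yaw":-6,"gripper":0},{"delta_pos":[-12,9,0],"yaw":-8,"gripper":0},{"delta_pos":[-15,11,0],"yaw":-10,"gripper":0},{"delta_pos":[-17,13,0],"yaw":-11,"gripper":0},{"delta_pos":[-17,13,0],"yaw":-11,"gripper":0},{"delta_pos":[-17,13,0],"yaw":-11,"gripper":0},{"delta_pos":[-17,13,0],"yaw":-11,"gripper":0},{"delta_pos":[-17,13,0],"yaw":-11,"gripper":0}]' |head -2
cat > wp.py <<'E'
from h import *
s=snap('wrist'); H,S,V=cv2.split(cv2.cvtColor(s['bgr'],cv2.COLOR_BGR2HSV))
for X in([.531,-.271],[.5096,-.399],[.4253,-.2654]):
    u,v=proj(s,[*X,.05]); yy,xx=np.mgrid[:480,:640]
    m=((V>195)&(S<45)&(np.hypot(xx-u,yy-v)<45)).astype(np.uint8)
    k,l,st,c=cv2.connectedComponentsWithStats(m)
    if k<2: print(X,'not seen',u,v); continue
    i=1+np.argmax(st[1:,4]); cn=max(cv2.findContours((l==i).astype(np.uint8),0,2)[0],key=cv2.contourArea)
    P=np.array([at(s,*q[0],.05)[:2]*1000 for q in cn],np.float32); print('knob px',c[i].round(1),'rect@.05',np.round(cv2.minEnclosingCircle(P)[0],1),round(cv2.minEnclosingCircle(P)[1],1),'centroid',at(s,*c[i],.048).round(4))
    # grey flange+knob
    g=((V>95)&(S<45)&(np.hypot(xx-u,yy-v)<45)).astype(np.uint8); k,l,st,c=cv2.connectedComponentsWithStats(g); i=1+np.argmax(st[1:,4]); cn=max(cv2.findContours((l==i).astype(np.uint8),0,2)[0],key=cv2.contourArea)
    P=np.array([at(s,*q[0],.025)[:2]*1000 for q in cn],np.float32); e=cv2.minEnclosingCircle(P); print('   flange@.025',np.round(e[0],1),round(e[1],1))
E
python3 wp.py; python3 -c "
from h import *
snap('wrist','w4'); p,R=pose(); go(p,60)"
```

```text
t: 33.17
eef_pos: [0.4499, -0.1502, 0.291]
t: 34.0
eef_pos: [0.4374, -0.3611, 0.2915]
knob px [365.3  61.6] rect@.05 [ 534.8 -273.7] 12.9 centroid [ 0.5351 -0.2731  0.048 ]
   flange@.025 [ 536.3 -272.6] 22.0
knob px [408. 194.] rect@.05 [ 513.  -401.5] 13.5 centroid [ 0.5141 -0.4025  0.048 ]
   flange@.025 [ 515.  -402.2] 21.8
knob px [263.6 116.1] rect@.05 [ 428.9 -267.4] 11.9 centroid [ 0.4287 -0.2672  0.048 ]
   flange@.025 [ 429.5 -267.3] 21.8
go [0. 0. 0.] heading 60.13 yaw 0.13 tilt 0.02
```

View pics/w4.png

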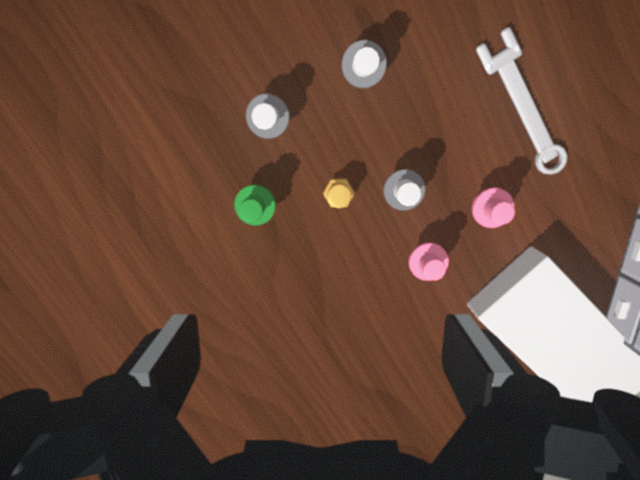

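The plugs are at (.535,-.273), (.514,-.402) and (.429,-.267), with flange radii of 21.8 mm as they should be. The pinks at (494,208) and (429,262), the green at (255,205) and the gland at (339,194) stay. I take the first plug with the gripper part closed.

```bash
python3 -m handwheel '[{"delta_pos":[4,1,0],"yaw":0,"gripper":0.4},{"delta_pos":[8,2,3],"yaw":0,"gripper":0.4},{"delta_pos":[12,4,5],"yaw":0,"gripper":0.4},{"delta_pos":[12.5,4.1,8],"yaw":0,"gripper":0.4},{"delta_pos":[12.5,4.1,12],"yaw":0,"gripper":0.4},{"delta_pos":[12.5,4.1,15],"yaw":0,"gripper":0.4},{"delta_pos":[12.5,4.1,16],"yaw":0,"gripper":0.4},{"delta_pos":[12.5,4.1,16],"yaw":0,"gripper":0.4},{"delta_pos":[12.5,4.1,16],"yaw":0,"gripper":0.4},{"delta_pos":[12.5,4.1,16],"yaw":0,"gripper":0.4}]' 40
cat > kn.py <<'E'
from h import *
import sys
s=snap('wrist'); H,S,V=cv2.split(cv2.cvtColor(s['bgr'],cv2.COLOR_BGR2HSV)); x,y,z=map(float,sys.argv[1:4])
u,v=proj(s,[x,y,z]); yy,xx=np.mgrid[:480,:640]
m=((V>195)&(S<45)&(np.hypot(xx-u,yy-v)<70)).astype(np.uint8); m=cv2.morphologyEx(m,cv2.MORPH_OPEN,np.ones((7,7)))
k,l,st,c=cv2.connectedComponentsWithStats(m)
for i in range(1,k): 
    P=np.array([at(s,*q[0],z)[:2]*1000 for q in max(cv2.findContours((l==i).astype(np.uint8),0,2)[0],key=cv2.contourArea)],np.float32); e=cv2.minEnclosingCircle(P)
    print('exp',(round(u),round(v)),'got',c[i].round(),st[i,4],'circ',np.round(e[0],1),round(e[1],1),at(s,*c[i],z).round(4))
go([x,y,z-.022])
E
python3 kn.py .5353 -.2733 .05
```

```text
t: 34.93
eef_pos: [0.5365, -0.2753, 0.135]
eef_rot: [0.866, 0.5, 0.001, 0.002]
wrist_force: [1.4, -0.5, 0.6]
grip_width: 0.602
grip_force: 0.0
exp (317, 239) got [314. 231.] 2199 circ [ 539.2 -267.1] 19.3 [ 0.5362 -0.268   0.05  ]
go [ 0.13 -0.28 10.72] heading 60.02 yaw None tilt 0.3
```

```bash
python3 kn.py .5353 -.2733 .025 | head -1
python3 -m handwheel '[{"delta_pos":[0.15,-0.28,0],"yaw":0,"gripper":0.4},{"delta_pos":[0.15,-0.28,3],"yaw":0,"gripper":0.4},{"delta_pos":[0.15,-0.28,6],"yaw":0,"gripper":0.4},{"delta_pos":[0.15,-0.28,9],"yaw":0,"gripper":0.4},{"delta_pos":[0.15,-0.28,10.3],"yaw":0,"gripper":0.4},{"delta_pos":[0.15,-0.28,10.6],"yaw":0,"gripper":0.4},{"delta_pos":[0.15,-0.28,10.6],"yaw":0,"gripper":0.4},{"delta_pos":[0.15,-0.28,10.6],"yaw":0,"gripper":0.4},{"delta_pos":[0.15,-0.28,10.6],"yaw":0,"gripper":0.4},{"delta_pos":[0.15,-0.28,10.6],"yaw":0,"gripper":0.4}]'
```

```text
exp (317, 229) got [314. 231.] 2180 circ [ 536.  -272.7] 21.2 [ 0.5325 -0.2738  0.025 ]
t: 35.87
eef_pos: [0.5348, -0.2725, 0.0279]
eef_rot: [0.866, 0.5, 0.001, 0.002]
wrist_force: [-0.2, 0.0, 0.1]
grip_width: 0.598
grip_force: 0.0
```

```bash
python3 -m handwheel '[{"delta_pos":[0,0,0],"yaw":0,"gripper":0.6},{"delta_pos":[0,0,0],"yaw":0,"gripper":0.8},{"delta_pos":[0,0,0],"yaw":0,"gripper":1},{"delta_pos":[0,0,0],"yaw":0,"gripper":1},{"delta_pos":[0,0,0],"yaw":0,"gripper":1},{"delta_pos":[0,0,0],"yaw":0,"gripper":1},{"delta_pos":[0,0,0],"yaw":0,"gripper":1},{"delta_pos":[0,0,0],"yaw":0,"gripper":1},{"delta_pos":[0,0,0],"yaw":0,"gripper":1},{"delta_pos":[0,0,0],"yaw":0,"gripper":1}]' 40
python3 -m handwheel '[{"delta_pos":[0,0,-1],"yaw":0,"gripper":1},{"delta_pos":[0,0,-3],"yaw":0,"gripper":1},{"delta_pos":[0,0,-6],"yaw":0,"gripper":1},{"delta_pos":[0,0,-9],"yaw":0,"gripper":1},{"delta_pos":[0,0,-12],"yaw":0,"gripper":1},{"delta_pos":[0,0,-15],"yaw":0,"gripper":1},{"delta_pos":[0,0,-17],"yaw":0,"gripper":1},{"delta_pos":[0,0,-17],"yaw":0,"gripper":1},{"delta_pos":[0,0,-17],"yaw":0,"gripper":1},{"delta_pos":[0,0,-17],"yaw":0,"gripper":1}]'
python3 -c "
from h import *
go([.544,-.0728,.20],60); print(r.observe()['joint_pos'].round(2))"
```

```text
t: 36.7
eef_pos: [0.5332, -0.2716, 0.0256]
eef_rot: [0.866, 0.5, -0.0, -0.0]
wrist_force: [-0.5, 0.6, 0.5]
grip_width: 0.001
grip_force: 0.0
t: 37.53
eef_pos: [0.533, -0.2714, 0.1953]
eef_rot: [0.866, 0.5, -0.0, -0.0]
wrist_force: [0.4, 0.3, 0.7]
grip_width: -0.001
grip_force: 0.0
go [17.76 -8.96 -0.46] heading 60.04 yaw 0.04 tilt 0.02
[-0.56  0.13  1.51 -0.    1.51 -0.03]
```

The gripper closed on nothing. I'll check where the plugs are now.

```bash
python3 plugs.py; python3 kn.py .5353 -.2733 .025
python3 - <<'E'
from h import *
t=snap('top'); H,S,V=cv2.split(cv2.cvtColor(t['bgr'],cv2.COLOR_BGR2HSV))
m=((V>110)&(S<60)).astype(np.uint8); n,l,st,c=cv2.connectedComponentsWithStats(m)
for i in range(1,n):
    if 60<st[i,4]<1500 and 370<c[i][0]<560 and 195<c[i][1]<330: print(c[i].round(1),st[i],at(t,*c[i],.03).round(3))
E
```

```text
top [478.9 248.6] 194 [ 0.5095 -0.399   0.045 ]
exp (325, 213) got [323. 215.] 1488 circ [ 535.9 -272.7] 21.0 [ 0.5321 -0.274   0.025 ]
go [-0.05  0.42 19.1 ] heading 60.05 yaw None tilt 0.16
[442.5 228.4] [437 220  12  16  93] [ 0.558 -0.319  0.03 ]
```

Run:
```python
from h import *
s=snap('wrist'); H,S,V=cv2.split(cv2.cvtColor(s['bgr'],cv2.COLOR_BGR2HSV))
for v in range(170,400,5): print(v,''.join('W' if V[v,u]>225 and S[v,u]<50 else 'g' if S[v,u]<60 and V[v,u]>120 else 'd' if V[v,u]<60 else '.' for u in range(260,390,3)))
p,R=pose(); print(proj(s,p),proj(s,[.536,-.2727,.025]),proj(s,[.536,-.2727,.05]))
```

```text
170 ............................................
175 ............................................
180 ............................................
185 .....................ggg....................
190 .................ggggggggggg................
195 ................ggggggggggggg...............
200 ...............gggggggggggggggg.............
205 ..............ggggggWWWWWgggggg.............
210 ..............ggggWWWWWWWWWgggg.............
215 ..............gggWWWWWWWWWWWggg.............
220 ..............gggWWWWWWWWWWWggg.............
225 ...............gggWWWWWWWWWWgg..............
230 .................ggWWWWWWWggg...............
235 ...................ggggggg..................
240 ............................................
245 ............................................
250 ............................................
255 ............................................
260 ............................................
265 ............................................
270 ............................................
275 ............................................
280 ..................
[... 537 characters left out ...]
ggg.ddgggggg.ddddd.ggggggggg
340 .......ddddddggggggddd.ggggg.ddddddggggggggg
345 ......dddddddggggggddd.ggggg.ddddddggggggggg
350 ......dddddddddd.ggdddggg.ddddddddd.gWWWWWWW
355 ....ddddddddddddddgddd..dddd.ddddddddgWWWWWW
360 ....ddddddddddddddddddddddddddddddddddWWWWWW
365 ..dddddddddddddddddddddddddddddddddddddgWWWW
370 ddddddddddddddddddddddddddddddddddd.dddddddd
375 dddddddddddddddddddddddddddddddddddddddddddd
380 dddddddddddddddddddddddddddddddddddddddddddd
385 dddddddddddddddddddddddddddddddddddddddddddd
390 dddddddddddddddddddddddddddddddddddddddddddd
395 dddddddddddddddddddddddddddddddddddddddddddd
[321.53548576 294.72593731] [326.22728698 211.80080821] [326.57499425 218.72123515]
```

Run:
```python
from h import *
w=snap('scene'); H,S,V=cv2.split(cv2.cvtColor(w['bgr'],cv2.COLOR_BGR2HSV))
for X in((.536,-.2727),(.514,-.402),(.429,-.2673)):
    u,v=proj(w,[*X,.045]).astype(int); print(X,u,v)
    for y in range(v-16,v+22,2): print(''.join('W' if V[y,x]>200 and S[y,x]<60 else 'g' if S[y,x]<70 and V[y,x]>90 else '.' for x in range(u-24,u+25,1)))
p,R=pose(); print('TCP',proj(w,p))
```

```text
(0.536, -0.2727) 281 198
...........gggggggg..............................
...............g.................................
.................................................
.................................................
.................................................
.................................................
.................................................
.....................WWWWWWWW....................
.....................WWWWWWWWW...................
....................ggggggggggg..................
..................ggggggggggggggg................
.................gggggggggggggggg................
..................ggggggggggggggg................
....................ggggggggggg..................
....................ggggggggggg..................
......................ggggggg....................
.................................................
.................................................
................................................g
(0.514, -0.402) 271 169
.................................................
......................g..........................
.
[... 1155 characters left out ...]
..................
........................gg.......................
.....................WWWWWWWWg...................
.....................gWWWWWWWW...................
...................gggggggggggg..................
..................ggggggggggWgggg................
..................ggggggggggggggg................
..................gggggggggggggg.................
....................gggggggggg...................
....................gggggggggg...................
......................gggggg.....................
.................................................
.................................................
.................................................
TCP [281.01476503 156.37916262]
```

```bash
python3 -m handwheel '[{"delta_pos":[0,0.2,0],"yaw":0,"gripper":0.4},{"delta_pos":[0,0.25,2],"yaw":0,"gripper":0.4},{"delta_pos":[0,0.25,4],"yaw":0,"gripper":0.4},{"delta_pos":[0,0.25,7],"yaw":0,"gripper":0.4},{"delta_pos":[0,0.25,10],"yaw":0,"gripper":0.4},{"delta_pos":[0,0.25,13],"yaw":0,"gripper":0.4},{"delta_pos":[0,0.25,15],"yaw":0,"gripper":0.4},{"delta_pos":[0,0.25,16.5],"yaw":0,"gripper":0.4},{"delta_pos":[0,0.25,16.7],"yaw":0,"gripper":0.4},{"delta_pos":[0,0.25,16.7],"yaw":0,"gripper":0.4}]' 40
cat > asc.py <<'E'
from h import *
s=snap('wrist'); H,S,V=cv2.split(cv2.cvtColor(s['bgr'],cv2.COLOR_BGR2HSV))
for v in range(180,440,7): print(v,''.join('W' if V[v,u]>225 and S[v,u]<50 else 'g' if S[v,u]<60 and V[v,u]>120 else 'd' if V[v,u]<60 else '.' for u in range(180,470,4)))
p,R=pose(); print('TCP px',proj(s,p)); go([.536,-.2727,.028])
E
python3 asc.py
```

```text
t: 38.62
eef_pos: [0.5344, -0.2722, 0.0271]
eef_rot: [0.866, 0.5, -0.001, -0.001]
wrist_force: [-0.5, -0.6, 0.6]
grip_width: 0.596
grip_force: 0.0
180 .........................................................................
187 .........................................................................
194 .........................................................................
201 .........................................................................
208 .........................................................................
215 .........................................................................
222 .........................................................................
229 .........................................................................
236 .........................................................................
243 ..................................ggggg..................................
250 ..............................ggggggggggggg..............................
257 ............................gWWggWWWgggggggggg...........................
264 .............
[... 1398 characters left out ...]
ddddddddd...........................................dddddddddddddd
397 ddddddddddddddd.........................................dd.dddddddddddddd
404 ddddddddddddddd..........................................dddddddddddddddd
411 ddddddddddddd.............................................ddddddddddddddd
418 dddddddddddddd............................................ddddddddddddddd
425 dddddddddddddd...........................................dddddddddddddddd
432 ddddddddddddddd..........................................dddddddddddddddd
439 ddddddddddddddd.........................................ddddddddddddddddd
TCP px [324.26630747 296.31625975]
go [0.04 0.04 0.08] heading 60.04 yaw None tilt 0.03
```

The knob sits centred between the fingers. I'll close in steps and watch.

```bash
python3 -m handwheel '[{"delta_pos":[0,0,0],"yaw":0,"gripper":0.45},{"delta_pos":[0,0,0],"yaw":0,"gripper":0.5},{"delta_pos":[0,0,0],"yaw":0,"gripper":0.55},{"delta_pos":[0,0,0],"yaw":0,"gripper":0.6},{"delta_pos":[0,0,0],"yaw":0,"gripper":0.65},{"delta_pos":[0,0,0],"yaw":0,"gripper":0.7},{"delta_pos":[0,0,0],"yaw":0,"gripper":0.7},{"delta_pos":[0,0,0],"yaw":0,"gripper":0.75},{"delta_pos":[0,0,0],"yaw":0,"gripper":0.75},{"delta_pos":[0,0,0],"yaw":0,"gripper":0.75}]' 40
python3 -m handwheel '[{"delta_pos":[0,0,0],"yaw":0,"gripper":0.8},{"delta_pos":[0,0,0],"yaw":0,"gripper":0.8},{"delta_pos":[0,0,0],"yaw":0,"gripper":0.8},{"delta_pos":[0,0,0],"yaw":0,"gripper":0.8},{"delta_pos":[0,0,0],"yaw":0,"gripper":0.8},{"delta_pos":[0,0,0],"yaw":0,"gripper":0.8},{"delta_pos":[0,0,0],"yaw":0,"gripper":0.8},{"delta_pos":[0,0,0],"yaw":0,"gripper":0.8},{"delta_pos":[0,0,0],"yaw":0,"gripper":0.8},{"delta_pos":[0,0,0],"yaw":0,"gripper":0.8}]' 40
python3 asc.py
```

```text
t: 39.5
eef_pos: [0.5354, -0.2728, 0.0286]
eef_rot: [0.866, 0.5, -0.0, -0.0]
wrist_force: [-0.4, -0.1, 0.7]
grip_width: 0.254
grip_force: 0.0
t: 40.33
eef_pos: [0.5354, -0.2728, 0.0286]
eef_rot: [0.866, 0.5, 0.0, 0.0]
wrist_force: [0.6, 0.3, -0.1]
grip_width: 0.199
grip_force: 0.0
180 .........................................................................
187 .........................................................................
194 .........................................................................
201 .........................................................................
208 .........................................................................
215 .........................................................................
222 .........................................................................
229 .........................................................................
236 .........................................................................
243 .................................ggggggg.................................
250 .............................ggWWW
[... 1532 characters left out ...]
ddddddddddddddddddddddd.................ddddddddddddddddddddddddddd
397 ddddddddd.ddddddddddddddddddd.................ddddddddddddddddddddddddddd
404 dddd.ddd..ddddddddddddddddd.................g.dddddddddddddddd.dddddddddd
411 dddddddd..ddddddddddddddddd...................ddddddddddddddddddddddddddd
418 dddddddddddddddddddddddddd....................ddddddd.dddddddd.dddddddd..
425 ddddddd..ddddddddddddddddd...................dddddddddddddddddddddd.dd...
432 dddddd..dddddddddddddddddd...................dddddddddddddddddddddd.....d
439 ddddddd.dddddddddddddddddd...................dddddddddddddddddddddd....dd
TCP px [321.30110935 294.64434087]
go [0.04 0.05 0.06] heading 60.04 yaw None tilt 0.0
```

```bash
python3 -m handwheel '[{"delta_pos":[0,0,0],"yaw":0,"gripper":0.5},{"delta_pos":[0,0,0],"yaw":0,"gripper":0.5},{"delta_pos":[0,0,0],"yaw":0,"gripper":0.5},{"delta_pos":[0,0,0.2],"yaw":0,"gripper":0.5},{"delta_pos":[0,0,0.4],"yaw":0,"gripper":0.5},{"delta_pos":[0,0,0.5],"yaw":0,"gripper":0.5},{"delta_pos":[0,0,0.6],"yaw":0,"gripper":0.5},{"delta_pos":[0,0,0.6],"yaw":0,"gripper":0.5},{"delta_pos":[0,0,0.6],"yaw":0,"gripper":0.5},{"delta_pos":[0,0,0.6],"yaw":0,"gripper":0.5}]' 40
python3 -m handwheel '[{"delta_pos":[0,0,0],"yaw":0,"gripper":0.55},{"delta_pos":[0,0,0],"yaw":0,"gripper":0.6},{"delta_pos":[0,0,0],"yaw":0,"gripper":0.65},{"delta_pos":[0,0,0],"yaw":0,"gripper":0.7},{"delta_pos":[0,0,0],"yaw":0,"gripper":0.75},{"delta_pos":[0,0,0],"yaw":0,"gripper":0.8},{"delta_pos":[0,0,0],"yaw":0,"gripper":0.8},{"delta_pos":[0,0,0],"yaw":0,"gripper":0.8},{"delta_pos":[0,0,0],"yaw":0,"gripper":0.8},{"delta_pos":[0,0,0],"yaw":0,"gripper":0.8}]' 40
```

```text
t: 41.22
eef_pos: [0.5355, -0.2728, 0.0226]
eef_rot: [0.866, 0.5, 0.0, 0.0]
wrist_force: [-0.1, -0.3, -0.4]
grip_width: 0.503
grip_force: 0.0
t: 42.05
eef_pos: [0.535, -0.2726, 0.0222]
eef_rot: [0.866, 0.5, -0.0, -0.0]
wrist_force: [-0.4, 0.6, 3.0]
grip_width: 0.199
grip_force: 1.7
```

```bash
python3 -m handwheel '[{"delta_pos":[0,0,0],"yaw":0,"gripper":0.82},{"delta_pos":[0,0,0],"yaw":0,"gripper":0.84},{"delta_pos":[0,0,0],"yaw":0,"gripper":0.86},{"delta_pos":[0,0,0],"yaw":0,"gripper":0.88},{"delta_pos":[0,0,0],"yaw":0,"gripper":0.9},{"delta_pos":[0,0,0],"yaw":0,"gripper":0.9},{"delta_pos":[0,0,0],"yaw":0,"gripper":0.9},{"delta_pos":[0,0,0],"yaw":0,"gripper":0.9},{"delta_pos":[0,0,0],"yaw":0,"gripper":0.9},{"delta_pos":[0,0,0],"yaw":0,"gripper":0.9}]' 40
python3 asc.py | sed -n '8,30p;38,40p'
```

```text
t: 42.88
eef_pos: [0.5354, -0.2729, 0.0226]
eef_rot: [0.866, 0.5, -0.0, 0.0]
wrist_force: [0.0, -0.4, 4.6]
grip_width: 0.099
grip_force: 2.0
229 .........................................................................
236 .........................................................................
243 .........................................................................
250 ........................gggggggg.........................................
257 .....................WWggggggggggggggg...................................
264 ...................gWWWggggggggggggggggg.................................
271 ...................WWWggggggggggggggggggg................................
278 ..................WWWWWggggggWggggggggggg................................
285 ..................WggggWWWWggggggggggggggg...............................
292 ................WWWWWWWWWWWWWWWWggWgggggg................................
299 ..............WWWWWWWWWWWWWWgggg.gWWgg..ggg..............................
306 .............WWWWWWWWWWWWWWWgggg.WWWWgg.gggg.............................
313 .............WWWWWW
[... 302 characters left out ...]
.......WWWWWW....ggggg..WW....d.gggg..dd........................
348 ...................WW.......ggg..........gg.dddddd.......................
355 ..............................g........d.gddd.dddddd.....................
362 ....d..................................dddddddddddddd.......dddddddd.....
369 dddd.........................d.........dddddddddddddddddd...dddddddddddd.
376 .ddddddddd.d....d.........d..d.d.........dddddddddddddddddddddddddddddddd
383 dddddddd.dd..dd..d..d.dddddddddd.........ddddddddddddddddddddddddddddd.dd
439 dddddddd..dddddddddddddddddddd............ddddddddddddddddddddd....dddddd
TCP px [321.30547815 294.7118177 ]
go [ 0.04  0.04 -0.54] heading 60.04 yaw None tilt 0.0
```

```bash
python3 -m handwheel '[{"delta_pos":[0,0,0],"yaw":0,"gripper":0.8},{"delta_pos":[0,0,0],"yaw":0,"gripper":0.7},{"delta_pos":[0,0,0],"yaw":0,"gripper":0.6},{"delta_pos":[0,0,0],"yaw":0,"gripper":0.4},{"delta_pos":[0,0,0],"yaw":0,"gripper":0.3},{"delta_pos":[0,0,-1],"yaw":0,"gripper":0.3},{"delta_pos":[0,0,-3],"yaw":0,"gripper":0.3},{"delta_pos":[0,0,-7],"yaw":0,"gripper":0.3},{"delta_pos":[0,0,-11],"yaw":0,"gripper":0.3},{"delta_pos":[0,0,-11],"yaw":0,"gripper":0.3}]' 40
python3 kn.py .5353 -.2733 .025; python3 asc.py | sed -n '1,26p;38,40p'
```

```text
t: 43.77
eef_pos: [0.5401, -0.2757, 0.1435]
eef_rot: [0.866, 0.5, 0.003, 0.006]
wrist_force: [1.3, -0.6, 2.4]
grip_width: 0.698
grip_force: 0.0
exp (311, 228) got [257. 225.] 989 circ [ 501.9 -251.9] 14.8 [ 0.5031 -0.252   0.025 ]
go [-0.03 -0.57 13.69] heading 60.04 yaw None tilt 0.65
180 .........................................................................
187 .........................................................................
194 ......................g..................................................
201 .......................gg................................................
208 ...............gggggggggggggggg..........................................
215 .............WWggggggggggggggggg.........................................
222 .............WWWWWWWWWWgggggggggg........................................
229 .............WWWWWWWWWWWggggggggg........................................
236 .............gWWWWWWWWWWgggggggg.........................................
243 ..............Wggg...ggggggggg...........................................
250 ......................gggg...
[... 683 characters left out ...]
gg..d...........................................dgggg..........
320 WW.....gggg..d..........................................d..dggggdd.......
327 ......gggg.dddd.........................................d.dddggggddd.....
334 .....gggggd.ddd.........................................dd.dd.ggggddd....
341 ....gggggdddddd.........................................ddd.dd.ggggddd...
348 ....ggggddddddd.........................................dd.dddd.ggggddd..
355 .d.ggggdddddddd...............................gggggg....d.d.ddddgggggddd.
439 ddddddddddddd...........................................gg.dddddddddddddd
TCP px [316.85377775 291.50426965]
go [ 0.05 -0.26 10.86] heading 60.04 yaw None tilt 0.37
```

The knob offered no resistance, but the flange did, and the first plug has tipped over. I'll do the same gentle test on the plug at (.429,-.267) before deciding how to grip.

```bash
python3 -c "
from h import *
go([.4293,-.2672,.031],60)"
python3 -m handwheel '[{"delta_pos":[0,0,-2],"yaw":0,"gripper":0.4},{"delta_pos":[-1,-3,-2],"yaw":0,"gripper":0.4},{"delta_pos":[-3,-6,-2],"yaw":0,"gripper":0.4},{"delta_pos":[-4.9,-9.7,-2],"yaw":0,"gripper":0.4},{"delta_pos":[-4.9,-9.9,0],"yaw":0,"gripper":0.4},{"delta_pos":[-4.9,-9.9,0],"yaw":0,"gripper":0.4},{"delta_pos":[-4.9,-9.9,0],"yaw":0,"gripper":0.4},{"delta_pos":[-4.9,-9.9,0],"yaw":0,"gripper":0.4},{"delta_pos":[-4.9,-9.9,0],"yaw":0,"gripper":0.4},{"delta_pos":[-4.9,-9.9,0],"yaw":0,"gripper":0.4}]' 30
python3 kn.py .4293 -.2672 .025
```

```text
go [-4.8  -9.78 10.5 ] heading 60.04 yaw 0.04 tilt 0.37
t: 44.7
eef_pos: [0.4262, -0.266, 0.133]
eef_rot: [0.866, 0.501, 0.0, 0.0]
wrist_force: [-0.2, -0.4, 0.1]
grip_width: 0.6
grip_force: 0.0
exp (326, 230) got [322. 235.] 2229 circ [ 429.  -267.3] 21.4 [ 0.4253 -0.2685  0.025 ]
go [ 0.06  0.34 12.99] heading 60.08 yaw None tilt 0.01
```

```bash
python3 -m handwheel '[{"delta_pos":[0.05,0.32,0],"yaw":0,"gripper":0.4},{"delta_pos":[0.05,0.32,3],"yaw":0,"gripper":0.4},{"delta_pos":[0.05,0.32,6],"yaw":0,"gripper":0.4},{"delta_pos":[0.05,0.32,9],"yaw":0,"gripper":0.4},{"delta_pos":[0.05,0.32,10.2],"yaw":0,"gripper":0.4},{"delta_pos":[0.05,0.32,10.2],"yaw":0,"gripper":0.6},{"delta_pos":[0.05,0.32,10.2],"yaw":0,"gripper":0.7},{"delta_pos":[0.05,0.32,10.2],"yaw":0,"gripper":0.75},{"delta_pos":[0.05,0.32,10.2],"yaw":0,"gripper":0.8},{"delta_pos":[0.05,0.32,10.2],"yaw":0,"gripper":0.8}]' 30
python3 -m handwheel '[{"delta_pos":[0,0,0],"yaw":0,"gripper":0.8},{"delta_pos":[0,0,0],"yaw":0,"gripper":0.8},{"delta_pos":[0,0,0],"yaw":0,"gripper":0.8},{"delta_pos":[0,0,0],"yaw":0,"gripper":0.8},{"delta_pos":[0,0,0],"yaw":0,"gripper":0.8},{"delta_pos":[0,0,0],"yaw":0,"gripper":0.8},{"delta_pos":[0,0,0],"yaw":0,"gripper":0.8},{"delta_pos":[0,0,0],"yaw":0,"gripper":0.8},{"delta_pos":[0,0,0],"yaw":0,"gripper":0.8},{"delta_pos":[0,0,0],"yaw":0,"gripper":0.8}]' 30
```

```text
t: 45.58
eef_pos: [0.4295, -0.268, 0.0326]
eef_rot: [0.866, 0.5, 0.001, 0.002]
wrist_force: [-0.2, -0.1, -0.0]
grip_width: 0.2
grip_force: 0.0
t: 46.42
eef_pos: [0.4282, -0.267, 0.0305]
eef_rot: [0.866, 0.5, -0.0, -0.0]
wrist_force: [0.4, -0.3, 0.6]
grip_width: 0.202
grip_force: 0.0
```

The result is the same here: the fingers meet nothing at the knob. I'll try gripping the flange rim instead.

```bash
python3 -m handwheel '[{"delta_pos":[0,0,0],"yaw":0,"gripper":0.6},{"delta_pos":[0,0,0],"yaw":0,"gripper":0.33},{"delta_pos":[0,0,0],"yaw":0,"gripper":0.33},{"delta_pos":[0,0,0],"yaw":0,"gripper":0.33},{"delta_pos":[0.1,0.05,0],"yaw":0,"gripper":0.33},{"delta_pos":[0.1,0.05,0.8],"yaw":0,"gripper":0.33},{"delta_pos":[0.1,0.05,1.6],"yaw":0,"gripper":0.33},{"delta_pos":[0.1,0.05,1.6],"yaw":0,"gripper":0.33},{"delta_pos":[0.1,0.05,1.6],"yaw":0,"gripper":0.33},{"delta_pos":[0.1,0.05,1.6],"yaw":0,"gripper":0.33}]' 30
python3 -m handwheel '[{"delta_pos":[0,0,0],"yaw":0,"gripper":0.4},{"delta_pos":[0,0,0],"yaw":0,"gripper":0.45},{"delta_pos":[0,0,0],"yaw":0,"gripper":0.5},{"delta_pos":[0,0,0],"yaw":0,"gripper":0.53},{"delta_pos":[0,0,0],"yaw":0,"gripper":0.56},{"delta_pos":[0,0,0],"yaw":0,"gripper":0.56},{"delta_pos":[0,0,0],"yaw":0,"gripper":0.56},{"delta_pos":[0,0,0],"yaw":0,"gripper":0.56},{"delta_pos":[0,0,0],"yaw":0,"gripper":0.56},{"delta_pos":[0,0,0],"yaw":0,"gripper":0.56}]' 30; python3 asc.py | sed -n '8,30p;38,40p'
```

```text
t: 47.25
eef_pos: [0.4289, -0.2662, 0.0142]
eef_rot: [0.866, 0.5, -0.0, -0.0]
wrist_force: [0.8, -0.4, 0.3]
grip_width: 0.666
grip_force: 0.0
t: 48.08
eef_pos: [0.4291, -0.2664, 0.0146]
eef_rot: [0.866, 0.5, 0.0, -0.0]
wrist_force: [-0.9, 0.2, 0.5]
grip_width: 0.442
grip_force: 0.0
229 ........................................................................g
236 .........................................................................
243 .........................................................................
250 .........................................................................
257 ................................gggggggg.................................
264 ............................gggggggggggggggg.............................
271 ..........................ggggggggggggggggggg............................
278 .........................gWgggggggggggggggggggg..........................
285 ........................gggWgggggggggggggggggggg.........................
292 .......................gWWWWWWgggggggggggggggggg.........................
299 ...................gg..WWWWWWgggg
[... 444 characters left out ...]
.ddd.gggg.........gWWWWWWWWWWWWWWWW.........gggg.ddd............
348 .........ddddgggggd.........gWWWWWWWWWWWWWW..........gWWggdddd...........
355 ......ddddd.ddddgg.d..........WWWWWWWWWWWW...........gWgddddddddd........
362 .....ddddddddd.d....d...........WWWWWWW................dd.dddddddd.......
369 ....dddddddddddddddddd................................dddddddddddddd.....
376 dddddddddddddddddd.ddd............................d....dddddddddddddddddd
383 ddddddddddddddddddddd..............................d..ddddddddddddddddddd
439 ..ddddddddddddddddd..................................ddddddddddddddddddd.
TCP px [321.32245484 294.6710793 ]
go [ 4.79  9.58 -1.34] heading 60.04 yaw None tilt 0.0
```

```bash
python3 -m handwheel '[{"delta_pos":[0,0,0],"yaw":0,"gripper":0.58},{"delta_pos":[0,0,0],"yaw":0,"gripper":0.6},{"delta_pos":[0,0,0],"yaw":0,"gripper":0.62},{"delta_pos":[0,0,0],"yaw":0,"gripper":0.64},{"delta_pos":[0,0,0],"yaw":0,"gripper":0.65},{"delta_pos":[0,0,0],"yaw":0,"gripper":0.65},{"delta_pos":[0,0,0],"yaw":0,"gripper":0.65},{"delta_pos":[0,0,0],"yaw":0,"gripper":0.65},{"delta_pos":[0,0,0],"yaw":0,"gripper":0.65},{"delta_pos":[0,0,0],"yaw":0,"gripper":0.65}]' 30; python3 asc.py | sed -n '8,30p;38,40p'
```

```text
t: 48.97
eef_pos: [0.4291, -0.2664, 0.0146]
eef_rot: [0.866, 0.5, 0.0, -0.0]
wrist_force: [0.3, -0.6, 0.1]
grip_width: 0.35
grip_force: 0.0
229 .......................................................................gg
236 .........................................................................
243 .........................................................................
250 .........................................................................
257 ................................gggggggg.................................
264 ............................ggggggggggggggg..............................
271 ..........................gggggggggggggggggggg...........................
278 .........................gggWgggggggggggggggggg..........................
285 ........................gWWWWggggggggggggggggggg.........................
292 .......................gWWWgWWgggggggggggggggggg.........................
299 .....................gggggWWWggggggggggggggggg.gggg......................
306 ....................gggg.gWWWggggggggggggggggg..ggg......................
313 ....................
[... 301 characters left out ...]
....ddddggggg.....gWWWWWWWWWWWWWWWW......gggg...d...............
348 ............ddddd.ggg..dd....WWWWWWWWWWWWWW.......WWgg....d..............
355 ..........ddddddddd.g.........WWWWWWWWWWWW........Wg.d.ddddddd...........
362 .........dddd..ddddd....d.......WWWWWWW...........d.dddddd.dddd........dd
369 d.....dddddddddddddddd.dd..........................dddddddddddddd.....ddd
376 ddddddddddddddddddd.dddd...........................d.dddddddddddddddddddd
383 dddddddddddddddddddddddd...........................dddddddddddddddddddddd
439 ddd.ddddddddddddddddd..............................dddddddddddddddd.d....
TCP px [321.32552551 294.66778937]
go [ 4.79  9.57 -1.34] heading 60.04 yaw None tilt 0.0
```

```bash
python3 -m handwheel '[{"delta_pos":[0,0,0],"yaw":0,"gripper":0.67},{"delta_pos":[0,0,0],"yaw":0,"gripper":0.68},{"delta_pos":[0,0,0],"yaw":0,"gripper":0.69},{"delta_pos":[0,0,0],"yaw":0,"gripper":0.7},{"delta_pos":[0,0,0],"yaw":0,"gripper":0.71},{"delta_pos":[0,0,0],"yaw":0,"gripper":0.72},{"delta_pos":[0,0,0],"yaw":0,"gripper":0.72},{"delta_pos":[0,0,0],"yaw":0,"gripper":0.72},{"delta_pos":[0,0,0],"yaw":0,"gripper":0.72},{"delta_pos":[0,0,0],"yaw":0,"gripper":0.72}]' 20
python3 -m handwheel '[{"delta_pos":[0,0,0],"yaw":0,"gripper":0.73},{"delta_pos":[0,0,0],"yaw":0,"gripper":0.74},{"delta_pos":[0,0,0],"yaw":0,"gripper":0.75},{"delta_pos":[0,0,0],"yaw":0,"gripper":0.76},{"delta_pos":[0,0,0],"yaw":0,"gripper":0.77},{"delta_pos":[0,0,0],"yaw":0,"gripper":0.78},{"delta_pos":[0,0,0],"yaw":0,"gripper":0.78},{"delta_pos":[0,0,0],"yaw":0,"gripper":0.78},{"delta_pos":[0,0,0],"yaw":0,"gripper":0.78},{"delta_pos":[0,0,0],"yaw":0,"gripper":0.78}]' 20
python3 asc.py | sed -n '8,30p;38,40p'
```

```text
t: 49.85
eef_pos: [0.4292, -0.2664, 0.0146]
eef_rot: [0.866, 0.5, 0.0, 0.0]
wrist_force: [0.5, -0.4, -0.1]
grip_width: 0.282
grip_force: 0.6
t: 50.68
eef_pos: [0.4292, -0.2665, 0.0147]
eef_rot: [0.866, 0.5, 0.0, 0.0]
wrist_force: [-0.5, 0.0, 2.0]
grip_width: 0.267
grip_force: 19.6
229 .......................................................................gg
236 .........................................................................
243 .........................................................................
250 .........................................................................
257 ...............................ggggggggg.................................
264 ............................ggWgggggggggggg..............................
271 ..........................gggWWWggggggggggggg............................
278 .........................gWWgWgWggggggggggggggg..........................
285 ........................WWWWWWWggggggggggggggggg.........................
292 .......................gWWWWWWgggggggggggggggggg.........................
299 .......................gggg.Wggggg
[... 444 characters left out ...]
........d.ggggg...WWWWWWWWWWWWWWWg...gggg......................
348 ................dd....ggg...gWWWWWWWWWWWWWW....WWW.....d.................
355 .............dddddd..d.gg.....WWWWWWWWWWWW.....W....dddd.d...............
362 dddd........d.ddd.dd.dd.........WWWWWWW.........d.ddd.ddddd........dddddd
369 ddddd...dddddddddddddd.d..d........................ddd.dddddddd...ddddddd
376 dddddddddddddddddddddd.dd.d.....................ddddddddddddddddddddddddd
383 ddddddddddddddddddddddddd.d.....................ddddddddddddddddddddddddd
439 ddddd..ddddddddddddddddd........................ddddddddddddddddddddd...d
TCP px [321.34112136 294.69780094]
go [ 4.79  9.56 -1.33] heading 60.04 yaw None tilt 0.01
```

At this height the pads do grip the knob: width 0.27, as on the driver's handle, at 20 N. The pads simply sit higher than I assumed. I'll go about 8 mm lower for a full grip.

```bash
python3 -m handwheel '[{"delta_pos":[0,0,0],"yaw":0,"gripper":0.6},{"delta_pos":[0,0,0],"yaw":0,"gripper":0.5},{"delta_pos":[0,0,0],"yaw":0,"gripper":0.5},{"delta_pos":[0,0,0.3],"yaw":0,"gripper":0.5},{"delta_pos":[0,0,0.5],"yaw":0,"gripper":0.5},{"delta_pos":[0,0,0.7],"yaw":0,"gripper":0.5},{"delta_pos":[0,0,0.8],"yaw":0,"gripper":0.5},{"delta_pos":[0,0,0.8],"yaw":0,"gripper":0.5},{"delta_pos":[0,0,0.8],"yaw":0,"gripper":0.5},{"delta_pos":[0,0,0.8],"yaw":0,"gripper":0.5}]' 20
```

```text
t: 51.57
eef_pos: [0.4292, -0.2664, 0.0066]
eef_rot: [0.866, 0.5, 0.0, 0.0]
wrist_force: [0.1, 0.3, -0.3]
grip_width: 0.498
grip_force: 0.0
```

```bash
python3 -m handwheel '[{"delta_pos":[0,0,0],"yaw":0,"gripper":0.6},{"delta_pos":[0,0,0],"yaw":0,"gripper":0.65},{"delta_pos":[0,0,0],"yaw":0,"gripper":0.7},{"delta_pos":[0,0,0],"yaw":0,"gripper":0.75},{"delta_pos":[0,0,0],"yaw":0,"gripper":0.8},{"delta_pos":[0,0,0],"yaw":0,"gripper":0.85},{"delta_pos":[0,0,0],"yaw":0,"gripper":0.85},{"delta_pos":[0,0,0],"yaw":0,"gripper":0.85},{"delta_pos":[0,0,0],"yaw":0,"gripper":0.85},{"delta_pos":[0,0,0],"yaw":0,"gripper":0.85}]' 40
```

```text
t: 52.4
eef_pos: [0.4293, -0.2666, 0.0068]
eef_rot: [0.866, 0.5, 0.0, 0.0]
wrist_force: [-0.9, 0.3, 3.8]
grip_width: 0.26
grip_force: 39.3
```

```bash
python3 -m handwheel '[{"delta_pos":[0,0,-1],"yaw":0,"gripper":0.85},{"delta_pos":[0,0,-3],"yaw":0,"gripper":0.85},{"delta_pos":[0,0,-6],"yaw":0,"gripper":0.85},{"delta_pos":[0,0,-9],"yaw":0,"gripper":0.85},{"delta_pos":[0,0,-12],"yaw":0,"gripper":0.85},{"delta_pos":[0,0,-15],"yaw":0,"gripper":0.85},{"delta_pos":[0,0,-17],"yaw":0,"gripper":0.85},{"delta_pos":[0,0,-17],"yaw":0,"gripper":0.85},{"delta_pos":[0,0,-17],"yaw":0,"gripper":0.85},{"delta_pos":[0,0,-17],"yaw":0,"gripper":0.85}]' 40
python3 asc.py | sed -n '1,30p;38,40p'
python3 - <<'E'
from h import *
w=snap('scene'); H,S,V=cv2.split(cv2.cvtColor(w['bgr'],cv2.COLOR_BGR2HSV)); p,R=pose()
u,v=proj(w,p+[0,0,.018]).astype(int); print('flange exp at',u,v,'knobtop',proj(w,p+[0,0,.043]),'TCP',proj(w,p))
for y in range(v-30,v+22,2): print(y,''.join('W' if V[y,x]>200 and S[y,x]<60 else 'g' if S[y,x]<70 and V[y,x]>90 else 'd' if V[y,x]<60 else '.' for x in range(u-24,u+25,1)))
go([.544,-.0728,.20],60)
E
```

```text
t: 53.23
eef_pos: [0.4286, -0.266, 0.1757]
eef_rot: [0.866, 0.5, -0.0, -0.001]
wrist_force: [-0.4, -0.0, -0.0]
grip_width: 0.263
grip_force: 39.3
180 ........................................................ggg..............
187 .........................................................................
194 .........................................................................
201 .........................................................................
208 .........................................................................
215 .........................................................................
222 .........................................................................
229 .........................................................................
236 .........................................................................
243 .........................................................................
250 .........................................................................
257 .........................................................................
264 ..............
[... 2404 characters left out ...]
 ..................gggggggggggggg.................
147 .................ggggggggggggggggg...............
149 .................ggggggggggggggggg...............
151 ..................ggggggggggggggg................
153 ....................gggggggggg...................
155 ....................gggggggggg...................
157 ......................ggggggg....................
159 .................................................
161 .................................................
163 .................................................
165 .................................................
167 .................................................
go [22.49  0.4  -2.51] heading 60.04 yaw 0.04 tilt 0.18
```

The plug is lifted, and in the scene view it sits at the height expected. Now I take it to well C.

```bash
python3 -m handwheel '[{"delta_pos":[2,0,-2.5],"yaw":0,"gripper":0.85},{"delta_pos":[5,0.1,-2.5],"yaw":0,"gripper":0.85},{"delta_pos":[8,0.2,-2.5],"yaw":0,"gripper":0.85},{"delta_pos":[11,0.3,-2.5],"yaw":0,"gripper":0.85},{"delta_pos":[14,0.4,-2.5],"yaw":0,"gripper":0.85},{"delta_pos":[17,0.4,-2.5],"yaw":0,"gripper":0.85},{"delta_pos":[20,0.4,-2.5],"yaw":0,"gripper":0.85},{"delta_pos":[22,0.4,-2.5],"yaw":0,"gripper":0.85},{"delta_pos":[22.5,0.4,-2.5],"yaw":0,"gripper":0.85},{"delta_pos":[22.5,0.4,-2.5],"yaw":0,"gripper":0.85}]' |head -2
python3 -m handwheel '[{"delta_pos":[0,0,0],"yaw":0,"gripper":0.85},{"delta_pos":[0,0,2],"yaw":0,"gripper":0.85},{"delta_pos":[0,0,4],"yaw":0,"gripper":0.85},{"delta_pos":[0,0,6],"yaw":0,"gripper":0.85},{"delta_pos":[0,0,7],"yaw":0,"gripper":0.85},{"delta_pos":[0,0,8],"yaw":0,"gripper":0.85},{"delta_pos":[0,0,8],"yaw":0,"gripper":0.85},{"delta_pos":[0,0,8],"yaw":0,"gripper":0.85},{"delta_pos":[0,0,8],"yaw":0,"gripper":0.85},{"delta_pos":[0,0,8],"yaw":0,"gripper":0.85}]' |head -2
python3 -c "
from h import *
go([.544,-.0728,.0828],60)"; python3 wells.py C | head -1
```

```text
t: 54.17
eef_pos: [0.5445, -0.072, 0.1999]
t: 55.0
eef_pos: [0.5459, -0.0738, 0.1231]
go [-0.01 -0.22  4.03] heading 60.04 yaw 0.04 tilt 0.13
C marks mid [ 0.5461 -0.0691] len 0.0482 ang 7.8
```

```bash
python3 -m handwheel '[{"delta_pos":[0.05,-0.1,0],"yaw":0,"gripper":0.85},{"delta_pos":[0.05,-0.1,0],"yaw":0,"gripper":0.85},{"delta_pos":[0.05,-0.1,0.5],"yaw":0,"gripper":0.85},{"delta_pos":[0.05,-0.1,1],"yaw":0,"gripper":0.85},{"delta_pos":[0.05,-0.1,1.5],"yaw":0,"gripper":0.85},{"delta_pos":[0.05,-0.1,2],"yaw":0,"gripper":0.85},{"delta_pos":[0.05,-0.1,2],"yaw":0,"gripper":0.85},{"delta_pos":[0.05,-0.1,2],"yaw":0,"gripper":0.85},{"delta_pos":[0.05,-0.1,2],"yaw":0,"gripper":0.85},{"delta_pos":[0.05,-0.1,2],"yaw":0,"gripper":0.85}]'
python3 -c "
from h import *
go([.544,-.0728,.0828],60)"
```

```text
t: 55.88
eef_pos: [0.5445, -0.0726, 0.1019]
eef_rot: [0.866, 0.5, 0.0, 0.0]
wrist_force: [0.6, -0.5, -0.7]
grip_width: 0.261
grip_force: 39.3
go [-0.05 -0.04  1.91] heading 60.04 yaw 0.04 tilt 0.02
```

```bash
python3 -m handwheel '[{"delta_pos":[0.03,-0.04,0.3],"yaw":0,"gripper":0.85},{"delta_pos":[0.03,-0.04,0.6],"yaw":0,"gripper":0.85},{"delta_pos":[0.03,-0.04,0.9],"yaw":0,"gripper":0.85},{"delta_pos":[0.03,-0.04,1.2],"yaw":0,"gripper":0.85},{"delta_pos":[0.03,-0.04,1.5],"yaw":0,"gripper":0.85},{"delta_pos":[0.03,-0.04,1.8],"yaw":0,"gripper":0.85},{"delta_pos":[0.03,-0.04,1.95],"yaw":0,"gripper":0.85},{"delta_pos":[0.03,-0.04,1.95],"yaw":0,"gripper":0.85},{"delta_pos":[0.03,-0.04,1.95],"yaw":0,"gripper":0.85},{"delta_pos":[0.03,-0.04,1.95],"yaw":0,"gripper":0.85}]'
```

```text
t: 56.72
eef_pos: [0.5441, -0.0721, 0.0828]
eef_rot: [0.866, 0.5, -0.0, 0.0]
wrist_force: [-4.4, 0.8, 6.5]
grip_width: 0.259
grip_force: 40.1
```

```bash
python3 -m handwheel '[{"delta_pos":[0,0,0.05],"yaw":0,"gripper":0.85},{"delta_pos":[0,0,0.05],"yaw":0,"gripper":0.6},{"delta_pos":[0,0,0],"yaw":0,"gripper":0.4},{"delta_pos":[0,0,0],"yaw":0,"gripper":0.4},{"delta_pos":[0,0,0],"yaw":0,"gripper":0.4},{"delta_pos":[0,0,0],"yaw":0,"gripper":0.4},{"delta_pos":[0,0,-3],"yaw":0,"gripper":0.4},{"delta_pos":[0,0,-6],"yaw":0,"gripper":0.4},{"delta_pos":[0,0,-9],"yaw":0,"gripper":0.4},{"delta_pos":[0,0,-12],"yaw":0,"gripper":0.4}]'
python3 kn.py .5438 -.0728 .101; python3 kn.py .5438 -.0728 .126; python3 -c "
from h import *
go([.50,-.46,.20],60)"
```

```text
t: 57.55
eef_pos: [0.5438, -0.072, 0.2031]
eef_rot: [0.866, 0.5, -0.0, -0.0]
wrist_force: [0.2, -0.0, 0.3]
grip_width: 0.603
grip_force: 0.0
exp (322, 234) got [321. 245.] 1144 circ [539.4 -79. ] 13.7 [ 0.5397 -0.0791  0.101 ]
go [-0.2  -0.39 13.18] heading 60.05 yaw None tilt 0.52
exp (316, 244) got [315. 243.] 1040 circ [543.6 -72.5] 12.0 [ 0.5436 -0.0725  0.126 ]
go [-0.21 -0.42 10.47] heading 60.04 yaw None tilt 0.58
go [-35.92  15.21   0.91] heading 60.04 yaw 0.04 tilt 0.58
```

The first plug is seated: its knob top measures 12.0 mm radius at z = 0.126, centred on the well. Next is the knocked plug.

```bash
python3 -m handwheel '[{"delta_pos":[-3,1,0],"yaw":0,"gripper":0.4},{"delta_pos":[-6,2.5,0],"yaw":0,"gripper":0.4},{"delta_pos":[-9.5,4,0],"yaw":0,"gripper":0.4},{"delta_pos":[-13,5.5,0],"yaw":0,"gripper":0.4},{"delta_pos":[-16.5,7,0],"yaw":0,"gripper":0.4},{"delta_pos":[-20,9,0],"yaw":0,"gripper":0.4},{"delta_pos":[-23.5,11,0],"yaw":0,"gripper":0.4},{"delta_pos":[-27,13,2],"yaw":0,"gripper":0.4},{"delta_pos":[-30,13.9,4],"yaw":0,"gripper":0.4},{"delta_pos":[-30,13.9,5],"yaw":0,"gripper":0.4}]'|head -2
python3 -m handwheel '[{"delta_pos":[0,0,0],"yaw":0,"gripper":0.4},{"delta_pos":[0,0,1],"yaw":0,"gripper":0.4},{"delta_pos":[0,0,2],"yaw":0,"gripper":0.4},{"delta_pos":[0,0,2],"yaw":0,"gripper":0.4},{"delta_pos":[0,0,2],"yaw":0,"gripper":0.4},{"delta_pos":[0,0,2],"yaw":0,"gripper":0.4},{"delta_pos":[0,0,2],"yaw":0,"gripper":0.4},{"delta_pos":[0,0,2],"yaw":0,"gripper":0.4},{"delta_pos":[0,0,2],"yaw":0,"gripper":0.4},{"delta_pos":[0,0,2],"yaw":0,"gripper":0.4}]'|head -2
python3 kn.py .514 -.402 .025; python3 kn.py .514 -.402 .05
```

```text
t: 58.48
eef_pos: [0.5114, -0.4067, 0.1479]
t: 59.32
eef_pos: [0.5149, -0.4015, 0.1325]
exp (320, 233) got [317. 238.] 1830 circ [ 514.5 -402.5] 20.7 [ 0.5103 -0.4042  0.025 ]
go [-0.08 -0.06 12.94] heading 60.04 yaw None tilt 0.03
exp (320, 243) got [318. 239.] 1865 circ [ 518.1 -396.6] 18.9 [ 0.5141 -0.3987  0.05  ]
go [-0.08 -0.05 10.43] heading 60.04 yaw None tilt 0.02
```

```bash
python3 -m handwheel '[{"delta_pos":[-0.08,0,0],"yaw":0,"gripper":0.45},{"delta_pos":[-0.08,0,3],"yaw":0,"gripper":0.45},{"delta_pos":[-0.08,0,6],"yaw":0,"gripper":0.45},{"delta_pos":[-0.08,0,8],"yaw":0,"gripper":0.45},{"delta_pos":[-0.08,0,10],"yaw":0,"gripper":0.45},{"delta_pos":[-0.08,0,11.5],"yaw":0,"gripper":0.45},{"delta_pos":[-0.08,0,12.5],"yaw":0,"gripper":0.45},{"delta_pos":[-0.08,0,12.5],"yaw":0,"gripper":0.45},{"delta_pos":[-0.08,0,12.5],"yaw":0,"gripper":0.45},{"delta_pos":[-0.08,0,12.5],"yaw":0,"gripper":0.45}]' 40
python3 -m handwheel '[{"delta_pos":[0,0,0],"yaw":0,"gripper":0.6},{"delta_pos":[0,0,0],"yaw":0,"gripper":0.65},{"delta_pos":[0,0,0],"yaw":0,"gripper":0.7},{"delta_pos":[0,0,0],"yaw":0,"gripper":0.75},{"delta_pos":[0,0,0],"yaw":0,"gripper":0.8},{"delta_pos":[0,0,0],"yaw":0,"gripper":0.85},{"delta_pos":[0,0,0],"yaw":0,"gripper":0.85},{"delta_pos":[0,0,0],"yaw":0,"gripper":0.85},{"delta_pos":[0,0,0],"yaw":0,"gripper":0.85},{"delta_pos":[0,0,0],"yaw":0,"gripper":0.85}]' 40
```

```text
t: 60.25
eef_pos: [0.5153, -0.4029, 0.0087]
eef_rot: [0.866, 0.5, 0.0, 0.001]
wrist_force: [-0.2, 0.3, 0.3]
grip_width: 0.551
grip_force: 0.0
t: 61.08
eef_pos: [0.515, -0.4026, 0.0083]
eef_rot: [0.866, 0.5, 0.0, 0.001]
wrist_force: [-0.6, 1.1, 6.9]
grip_width: 0.259
grip_force: 39.1
```

```bash
python3 -m handwheel '[{"delta_pos":[0,0,-1],"yaw":0,"gripper":0.85},{"delta_pos":[0,0,-3],"yaw":0,"gripper":0.85},{"delta_pos":[0,0,-6],"yaw":0,"gripper":0.85},{"delta_pos":[0,0,-9],"yaw":0,"gripper":0.85},{"delta_pos":[0,0,-12],"yaw":0,"gripper":0.85},{"delta_pos":[0,0,-15],"yaw":0,"gripper":0.85},{"delta_pos":[0,0,-18],"yaw":0,"gripper":0.85},{"delta_pos":[2,0,-19],"yaw":0,"gripper":0.85},{"delta_pos":[5,0,-19],"yaw":0,"gripper":0.85},{"delta_pos":[8,0,-19],"yaw":0,"gripper":0.85}]' 40
python3 -m handwheel '[{"delta_pos":[3,-0.5,0],"yaw":0,"gripper":0.85},{"delta_pos":[6,-1,0],"yaw":0,"gripper":0.85},{"delta_pos":[9.5,-1.5,0],"yaw":0,"gripper":0.85},{"delta_pos":[13,-2,0],"yaw":0,"gripper":0.85},{"delta_pos":[16.5,-3,0],"yaw":0,"gripper":0.85},{"delta_pos":[20,-4,0],"yaw":0,"gripper":0.85},{"delta_pos":[23,-4.5,0],"yaw":0,"gripper":0.85},{"delta_pos":[26,-5,0],"yaw":0,"gripper":0.85},{"delta_pos":[29,-5.2,0],"yaw":0,"gripper":0.85},{"delta_pos":[30.8,-5.2,0],"yaw":0,"gripper":0.85}]' 40
python3 -c "
from h import *
go([.6639,-.0408,.12],60)"
```

```text
t: 61.92
eef_pos: [0.5549, -0.3332, 0.1995]
eef_rot: [0.866, 0.499, 0.001, 0.001]
wrist_force: [0.5, 0.0, -1.6]
grip_width: 0.263
grip_force: 39.4
t: 62.75
eef_pos: [0.6635, -0.0366, 0.1975]
eef_rot: [0.865, 0.501, 0.0, -0.0]
wrist_force: [1.3, -0.2, -0.7]
grip_width: 0.26
grip_force: 39.4
go [-0.35  0.25  7.75] heading 60.16 yaw 0.16 tilt 0.06
```

```bash
python3 -m handwheel '[{"delta_pos":[0,0,0],"yaw":0,"gripper":0.85},{"delta_pos":[0,0,2],"yaw":0,"gripper":0.85},{"delta_pos":[0,0,4],"yaw":0,"gripper":0.85},{"delta_pos":[0,0,6],"yaw":0,"gripper":0.85},{"delta_pos":[0,0,7.5],"yaw":0,"gripper":0.85},{"delta_pos":[0,0,8.5],"yaw":0,"gripper":0.85},{"delta_pos":[0,0,9],"yaw":0,"gripper":0.85},{"delta_pos":[0,0,9],"yaw":0,"gripper":0.85},{"delta_pos":[0,0,9],"yaw":0,"gripper":0.85},{"delta_pos":[0,0,9],"yaw":0,"gripper":0.85}]' |sed -n 2p
python3 -c "
from h import *
go([.6639,-.0408,.0843],60)"
```

```text
eef_pos: [0.664, -0.0403, 0.1087]
go [-0.05  0.02  2.44] heading 60.03 yaw 0.03 tilt 0.13
```

```bash
python3 -m handwheel '[{"delta_pos":[0,0.02,0.5],"yaw":0,"gripper":0.85},{"delta_pos":[0,0.02,0.9],"yaw":0,"gripper":0.85},{"delta_pos":[0,0.02,1.3],"yaw":0,"gripper":0.85},{"delta_pos":[0,0.02,1.6],"yaw":0,"gripper":0.85},{"delta_pos":[0,0.02,1.9],"yaw":0,"gripper":0.85},{"delta_pos":[0,0.02,2.2],"yaw":0,"gripper":0.85},{"delta_pos":[0,0.02,2.4],"yaw":0,"gripper":0.85},{"delta_pos":[0,0.02,2.5],"yaw":0,"gripper":0.85},{"delta_pos":[0,0.02,2.5],"yaw":0,"gripper":0.85},{"delta_pos":[0,0.02,2.5],"yaw":0,"gripper":0.85}]' 40
```

```text
t: 64.42
eef_pos: [0.6633, -0.0401, 0.0842]
eef_rot: [0.866, 0.5, 0.0, 0.0]
wrist_force: [-8.8, 0.6, 13.4]
grip_width: 0.259
grip_force: 40.8
```

```bash
python3 -m handwheel '[{"delta_pos":[0,0,0],"yaw":0,"gripper":0.7},{"delta_pos":[0,0,0],"yaw":0,"gripper":0.5},{"delta_pos":[0,0,0],"yaw":0,"gripper":0.4},{"delta_pos":[0,0,0],"yaw":0,"gripper":0.4},{"delta_pos":[0,0,0],"yaw":0,"gripper":0.4},{"delta_pos":[0,0,0],"yaw":0,"gripper":0.4},{"delta_pos":[0,0,-3],"yaw":0,"gripper":0.4},{"delta_pos":[0,0,-6],"yaw":0,"gripper":0.4},{"delta_pos":[0,0,-9],"yaw":0,"gripper":0.4},{"delta_pos":[0,0,-12],"yaw":0,"gripper":0.4}]' |sed -n 2p
python3 kn.py .6639 -.0408 .126
python3 -m handwheel '[{"delta_pos":[-3,0,-4],"yaw":0,"gripper":0.4},{"delta_pos":[-6,0,-4.5],"yaw":0,"gripper":0.4},{"delta_pos":[-9.5,0,-4.5],"yaw":0,"gripper":0.4},{"delta_pos":[-13,-0.5,-4.5],"yaw":0,"gripper":0.4},{"delta_pos":[-16.5,-1,-4.5],"yaw":0,"gripper":0.4},{"delta_pos":[-20,-1,-4.5],"yaw":0,"gripper":0.4},{"delta_pos":[-23.5,-1,-4.5],"yaw":0,"gripper":0.4},{"delta_pos":[-27,-1,-4.5],"yaw":0,"gripper":0.4},{"delta_pos":[-30,-1,-4.5],"yaw":0,"gripper":0.4},{"delta_pos":[-33,-1,-4.5],"yaw":0,"gripper":0.4}]'|sed -n 2p
python3 - <<'E'
from h import *
s=snap('wrist'); H,S,V=cv2.split(cv2.cvtColor(s['bgr'],cv2.COLOR_BGR2HSV)); u,v=proj(s,[.52,-.26,.02]).astype(int); print(u,v)
for y in range(max(0,v-60),v+60,4): print(y,''.join('W' if V[y,x]>215 and S[y,x]<50 else 'g' if S[y,x]<60 and V[y,x]>100 else 'd' if V[y,x]<45 else '.' for x in range(u-90,u+90,2)))
for a in((.52,-.26),(.56,-.26),(.52,-.22)): print(a,proj(s,[*a,.02]).round())
E
```

```text
eef_pos: [0.6629, -0.04, 0.2031]
exp (323, 244) got [321. 244.] 1046 circ [662.9 -39.9] 11.6 [ 0.663  -0.0398  0.126 ]
go [-0.18 -0.27 10.76] heading 60.04 yaw None tilt 0.55
eef_pos: [0.4887, -0.3224, 0.247]
316 124
64 ..........................................................................................
68 ..........................................................................................
72 ..........................................................................................
76 ..........................................................................................
80 ..........................................................................................
84 ..........................................................................................
88 ..........................................................................................
92 ..........................................................................................
96 ..........................................................................................
100 .................................
[... 1335 characters left out ...]
....................................................
160 ..........................................................................................
164 ..........................................................................................
168 ..........................................................................................
172 ..........................................................................................
176 ..........................................................................................
180 ..........................................................................................
(0.52, -0.26) [316. 124.]
(0.56, -0.26) [355. 101.]
(0.52, -0.22) [294.  84.]
```

Plug two is seated in well B. The fallen plug lies along tool y with its knob end (left, px 274,124) raised by about 19° and its small end down. I plan to pinch the knob lightly near its end, across the axis, and lift so gravity swings it upright.

Run:
```python
from h import *
s=snap('wrist'); H,S,V=cv2.split(cv2.cvtColor(s['bgr'],cv2.COLOR_BGR2HSV)); yy,xx=np.mgrid[:480,:640]
m=((V>100)&(S<60)&(np.hypot(xx-316,yy-124)<60)).astype(np.uint8); k,l,st,c=cv2.connectedComponentsWithStats(m); i=1+np.argmax(st[1:,4]); print(st[i],c[i])
pts=np.argwhere(l==i)[:,::-1]
kn=pts[pts[:,0]<st[i][0]+18]; print('knob mean row per col',[(x,kn[kn[:,0]==x][:,1].mean().round(1),(kn[:,0]==x).sum()) for x in range(st[i][0],st[i][0]+18,3)])
fl=pts[(pts[:,0]>302)&(pts[:,0]<316)]; print('flange rows',fl[:,1].min(),fl[:,1].max())
x0=st[i][0]; row=kn[kn[:,0]<x0+12][:,1].mean(); p,R=pose()
L=at(s,x0,row,.018); Rr=at(s,st[i][0]+st[i][2],row,.012); print('left',L,'right',Rr,'len',np.linalg.norm(L-Rr)); ax=(L-Rr)/np.linalg.norm((L-Rr)[:2]); ax[2]=0
print('axis heading (to knob)',np.degrees(np.arctan2(ax[1],ax[0])))
P=L-.0086*ax; print('pinch',P); go([P[0],P[1],.10],np.degrees(np.arctan2(ax[1],ax[0])))
```

```text
[ 273   93   63   51 2109] [305.15457563 118.3997155 ]
knob mean row per col [(273, np.float64(119.0), np.int64(3)), (276, np.float64(117.5), np.int64(26)), (279, np.float64(117.5), np.int64(28)), (282, np.float64(117.5), np.int64(28)), (285, np.float64(118.0), np.int64(29)), (288, np.float64(118.0), np.int64(29))]
flange rows 93 143
left [ 0.48572452 -0.24034777  0.018     ] right [ 0.5357791  -0.26951017  0.012     ] len 0.05824006818909363
axis heading (to knob) 149.77440999924264
pinch [ 0.49315535 -0.24467706  0.018     ]
go [ 7.23 -3.53 14.67] heading 59.78 yaw -89.99 tilt 0.09
```

```bash
python3 -m handwheel '[{"delta_pos":[2,-1,0],"yaw":-7,"gripper":0.4},{"delta_pos":[4,-2,0],"yaw":-14,"gripper":0.4},{"delta_pos":[7.2,-3.5,0],"yaw":-21,"gripper":0.4},{"delta_pos":[7.2,-3.5,2],"yaw":-28,"gripper":0.4},{"delta_pos":[7.2,-3.5,4],"yaw":-35,"gripper":0.4},{"delta_pos":[7.2,-3.5,6],"yaw":-42,"gripper":0.4},{"delta_pos":[7.2,-3.5,9],"yaw":-49,"gripper":0.4},{"delta_pos":[7.2,-3.5,12],"yaw":-56,"gripper":0.4},{"delta_pos":[7.2,-3.5,12.5],"yaw":-63,"gripper":0.4},{"delta_pos":[7.2,-3.5,12.5],"yaw":-70,"gripper":0.4}]'|sed -n 2p
python3 -m handwheel '[{"delta_pos":[0,0,0],"yaw":-7,"gripper":0.4},{"delta_pos":[0,0,0],"yaw":-14,"gripper":0.4},{"delta_pos":[0,0,0],"yaw":-20,"gripper":0.4},{"delta_pos":[0,0,0],"yaw":-20,"gripper":0.4},{"delta_pos":[0,0,0],"yaw":-20,"gripper":0.4},{"delta_pos":[0,0,0],"yaw":-20,"gripper":0.4},{"delta_pos":[0,0,0],"yaw":-20,"gripper":0.4},{"delta_pos":[0,0,0],"yaw":-20,"gripper":0.4},{"delta_pos":[0,0,0],"yaw":-20,"gripper":0.4},{"delta_pos":[0,0,0],"yaw":-20,"gripper":0.4}]'|sed -n 2p
python3 - <<'E'
from h import *
go([.4932,-.2447,-.003],149.8)
s=snap('wrist'); H,S,V=cv2.split(cv2.cvtColor(s['bgr'],cv2.COLOR_BGR2HSV)); u,v=proj(s,[.4932,-.2447,.03]).astype(int); print(u,v,'tool -x dir 10mm',proj(s,[.4932+.00866,-.2447-.005,.03]).round())
for y in range(v-60,min(480,v+130),6): print(y,''.join('W' if V[y,x]>215 and S[y,x]<50 else 'g' if S[y,x]<60 and V[y,x]>100 else 'd' if V[y,x]<45 else '.' for x in range(u-120,u+120,3)))
E
```

```text
eef_pos: [0.4934, -0.2391, 0.1181]
eef_pos: [0.4954, -0.2411, 0.1221]
go [ 1.000e-02 -4.200e-01  1.251e+01] heading 150.0 yaw 0.2 tilt 0.0
312 235 tool -x dir 10mm [313. 251.]
175 ................................................................................
181 ................................................................................
187 ................................................................................
193 ................................................................................
199 ................................................................................
205 ................................................................................
211 ................................................................................
217 ................................................................................
223 ....................................gWWWWWWWW...................................
229 ...................................WWWWWWWWWWWW.................................
235 ..................................WWWWWWWWWWWWW.......................
[... 1095 characters left out ...]
..........gWWWWg....
319 ..........gWWWWg.......................................................gWWWWg...
325 .........gWWWWg.........................................................WWWWWg..
331 ........gWWWWW...........................................................WWWWWg.
337 .......gWWWWW.............................................................WWWWWg
343 ......gWWWWWg...d.........................................................gWWWWW
349 .....gWWWWWg.....d.........................................................gWWWW
355 ......ggggg.......d.........................................................WWWW
361 ........ggg.......d........................................................gWWg.
```

```bash
python3 -m handwheel '[{"delta_pos":[0,-0.42,0],"yaw":0,"gripper":0.45},{"delta_pos":[0,-0.42,3],"yaw":0,"gripper":0.45},{"delta_pos":[0,-0.42,6],"yaw":0,"gripper":0.45},{"delta_pos":[0,-0.42,8.5],"yaw":0,"gripper":0.45},{"delta_pos":[0,-0.42,10.5],"yaw":0,"gripper":0.45},{"delta_pos":[0,-0.42,11.5],"yaw":0,"gripper":0.45},{"delta_pos":[0,-0.42,12],"yaw":0,"gripper":0.45},{"delta_pos":[0,-0.42,12],"yaw":0,"gripper":0.45},{"delta_pos":[0,-0.42,12],"yaw":0,"gripper":0.45},{"delta_pos":[0,-0.42,12],"yaw":0,"gripper":0.45}]' 20
python3 -m handwheel '[{"delta_pos":[0,0,0.2],"yaw":0,"gripper":0.5},{"delta_pos":[0,0,0.4],"yaw":0,"gripper":0.6},{"delta_pos":[0,0,0.4],"yaw":0,"gripper":0.65},{"delta_pos":[0,0,0.4],"yaw":0,"gripper":0.69},{"delta_pos":[0,0,0.4],"yaw":0,"gripper":0.71},{"delta_pos":[0,0,0.4],"yaw":0,"gripper":0.72},{"delta_pos":[0,0,0.4],"yaw":0,"gripper":0.725},{"delta_pos":[0,0,0.4],"yaw":0,"gripper":0.73},{"delta_pos":[0,0,0.4],"yaw":0,"gripper":0.73},{"delta_pos":[0,0,0.4],"yaw":0,"gripper":0.73}]' 20
python3 -c "
from h import *
go([.4932,-.2447,-.003],149.8)"
```

```text
t: 68.78
eef_pos: [0.4945, -0.2456, 0.0038]
eef_rot: [0.258, 0.966, -0.0, 0.001]
wrist_force: [0.6, 0.4, 1.0]
grip_width: 0.554
grip_force: 0.0
t: 69.62
eef_pos: [0.4933, -0.2448, -0.0019]
eef_rot: [0.259, 0.966, -0.0, -0.0]
wrist_force: [-0.9, -0.9, 1.0]
grip_width: 0.274
grip_force: 12.9
go [0.01 0.01 0.11] heading 150.04 yaw 0.24 tilt 0.01
```

```bash
python3 -m handwheel '[{"delta_pos":[0,0,0],"yaw":0,"gripper":0.725},{"delta_pos":[0,0,0],"yaw":0,"gripper":0.722},{"delta_pos":[0,0,0],"yaw":0,"gripper":0.722},{"delta_pos":[0,0,0],"yaw":0,"gripper":0.722},{"delta_pos":[0,0,-0.3],"yaw":0,"gripper":0.722},{"delta_pos":[0,0,-0.6],"yaw":0,"gripper":0.722},{"delta_pos":[0,0,-0.9],"yaw":0,"gripper":0.722},{"delta_pos":[0,0,-1.2],"yaw":0,"gripper":0.722},{"delta_pos":[0,0,-1.2],"yaw":0,"gripper":0.722},{"delta_pos":[0,0,-1.2],"yaw":0,"gripper":0.722}]' 20
cat > as2.py <<'E'
from h import *
s=snap('wrist'); H,S,V=cv2.split(cv2.cvtColor(s['bgr'],cv2.COLOR_BGR2HSV)); p,R=pose(); u,v=proj(s,p+[0,0,.03]).astype(int)
for y in range(v-110,min(480,v+50),7): print(y,''.join('W' if V[y,x]>215 and S[y,x]<50 else 'g' if S[y,x]<60 and V[y,x]>100 else 'd' if V[y,x]<45 else '.' for x in range(u-120,u+120,4)))
w=snap('scene'); H,S,V=cv2.split(cv2.cvtColor(w['bgr'],cv2.COLOR_BGR2HSV)); u,v=proj(w,p+[0,0,.03]).astype(int); print('scene pinch',u,v)
for y in range(v-12,v+26,2): print(y,''.join('W' if V[y,x]>200 and S[y,x]<60 else 'g' if S[y,x]<70 and V[y,x]>90 else 'd' if V[y,x]<60 else '.' for x in range(u-30,u+31,1)))
E
python3 as2.py
```

```text
t: 70.45
eef_pos: [0.4936, -0.2449, 0.0105]
eef_rot: [0.258, 0.966, -0.0, 0.0]
wrist_force: [0.4, 0.2, -0.3]
grip_width: 0.276
grip_force: 6.2
214 ............................................................
221 ............................................................
228 ............................................................
235 ............................................................
242 ............................................................
249 ............................................................
256 ............................................................
263 ............................................................
270 ............................................................
277 ............................................................
284 ............................................................
291 ............................................................
298 ..................gggg......WWWWWW......gggg................
305 ..................WWWg...ggWWWWWWWWWWg..gWWWg...............
312 .................gWWW...ggggWWWWWWWWWWW..WW
[... 1111 characters left out ...]
gggggggdddd.gg..........................
207 ...............ggggggggggggg..ggg............................
209 .................gg..gggggg..................................
211 .............................................................
213 .............................................................
215 ..........................................g..................
217 ......................................g......................
219 .............................................................
221 ...............................g.......WWWW..................
223 ............................g.......WWWWWWWWW.........g......
225 ........................g...........WWWWWWWWWW...............
```

```bash
python3 -m handwheel '[{"delta_pos":[0,0,-0.5],"yaw":0,"gripper":0.722},{"delta_pos":[0,0,-1],"yaw":0,"gripper":0.722},{"delta_pos":[0,0,-1.5],"yaw":0,"gripper":0.721},{"delta_pos":[0,0,-2],"yaw":0,"gripper":0.72},{"delta_pos":[0,0,-2.3],"yaw":0,"gripper":0.719},{"delta_pos":[0,0,-2.3],"yaw":0,"gripper":0.718},{"delta_pos":[0,0,-2.3],"yaw":0,"gripper":0.718},{"delta_pos":[0,0,-2.3],"yaw":0,"gripper":0.718},{"delta_pos":[0,0,-2.3],"yaw":0,"gripper":0.718},{"delta_pos":[0,0,-2.3],"yaw":0,"gripper":0.718}]' 20
python3 as2.py
```

```text
t: 71.38
eef_pos: [0.4931, -0.2446, 0.0328]
eef_rot: [0.258, 0.966, 0.0, -0.0]
wrist_force: [0.6, 0.2, -0.6]
grip_width: 0.282
grip_force: 0.0
215 ............................................................
222 ............................................................
229 ............................................................
236 ............................................................
243 ............................................................
250 ............................................................
257 ............................................................
264 ...........................ggggggggg........................
271 ........................ggggWgggggggggg.....................
278 ......................ggggWWWWggWggWWgggg...................
285 .....................gggggWWgWWWWWWWWWgWgg..................
292 ....................gggggWWWWWWWWWWWWWWWWgg.................
299 ..................WWWW.ggWWWWWWWWWWggggggWWW................
306 ..................WWWg.ggWWWWWWWWWWWggg..WWWg...............
313 .................WWWW..gWWWWWWWWWWWWggg..WW
[... 1111 characters left out ...]
..gggggdddd.gg..........................
201 .......................gggggWWgggg...........................
203 .....................ggggggggggggg...........................
205 ...................gggggggggggggggg..........................
207 ....................ggggggggggggggg..........................
209 .....................ggggggggggggg...........................
211 ......................gggggggggg.............................
213 .......................ggggggggg.............................
215 .........................ggggg............g..................
217 ......................................g......................
219 .............................................................
```

It appears to have swung upright and to be standing on the table. I'll open, rise and measure.

```bash
python3 -m handwheel '[{"delta_pos":[0,0,0],"yaw":0,"gripper":0.7},{"delta_pos":[0,0,0],"yaw":0,"gripper":0.65},{"delta_pos":[0,0,0],"yaw":0,"gripper":0.6},{"delta_pos":[0,0,0],"yaw":0,"gripper":0.5},{"delta_pos":[0,0,0],"yaw":0,"gripper":0.45},{"delta_pos":[0,0,0],"yaw":0,"gripper":0.45},{"delta_pos":[0,0,-2],"yaw":0,"gripper":0.45},{"delta_pos":[0,0,-5],"yaw":0,"gripper":0.45},{"delta_pos":[0,0,-9],"yaw":0,"gripper":0.45},{"delta_pos":[0,0,-10],"yaw":0,"gripper":0.45}]' 20
python3 as2.py; python3 kn.py .4932 -.2447 .025; python3 kn.py .4932 -.2447 .05
```

```text
t: 72.32
eef_pos: [0.496, -0.2464, 0.1397]
eef_rot: [0.258, 0.966, -0.001, 0.004]
wrist_force: [-0.3, -0.0, 2.2]
grip_width: 0.549
grip_force: 0.0
218 .........................ggggggggggggg......................
225 ........................ggggWWWWWWggggg.....................
232 ........................gggWWWWWWWggggW.....................
239 ........................gggWWWWWWWWWggg.....................
246 ........................gggWWWWWWWWWggg.....................
253 .........................ggWWWWWWWWWgg......................
260 ...........................gWWWWWWgg........................
267 ............................................................
274 ............................................................
281 ............................................................
288 ............................................................
295 ............................................................
302 ..........WWWg...................................WWWg.......
309 .........WWWW....................................gWWW.......
316 ........gWWW...........................
[... 1402 characters left out ...]
.................
179 .............................................................
181 .............................................................
183 .............................................................
185 .............................................................
187 .............................................................
189 .............................................................
exp (320, 223) got [319. 236.] 2464 circ [ 502.6 -249. ] 21.4 [ 0.5011 -0.2496  0.025 ]
go [ 0.2  0.  13.2] heading 150.04 yaw None tilt 0.22
exp (319, 236) got [319. 239.] 2489 circ [ 496.2 -245.3] 19.5 [ 0.4948 -0.2459  0.05  ]
go [ 0.03 -0.   10.51] heading 150.04 yaw None tilt 0.04
```

The plug stands upright at (.5026,-.2490). I'll grasp it properly.

```bash
python3 -c "
from h import *
go([.5026,-.2490,.007],150)"
python3 -m handwheel '[{"delta_pos":[-1.0,0,0],"yaw":0,"gripper":0.45},{"delta_pos":[-1.0,0,1],"yaw":0,"gripper":0.45},{"delta_pos":[-1.0,0,3],"yaw":0,"gripper":0.45},{"delta_pos":[-1.0,0,5],"yaw":0,"gripper":0.45},{"delta_pos":[-1.0,0,5],"yaw":0,"gripper":0.45},{"delta_pos":[-1.0,0,5],"yaw":0,"gripper":0.45},{"delta_pos":[-1.0,0,5],"yaw":0,"gripper":0.45},{"delta_pos":[-1.0,0,5],"yaw":0,"gripper":0.45},{"delta_pos":[-1.0,0,5],"yaw":0,"gripper":0.45},{"delta_pos":[-1.0,0,5],"yaw":0,"gripper":0.45}]' 40|sed -n 2p
python3 -c "
from h import *
go([.5026,-.2490,.007],150)"; python3 kn.py .5026 -.249 .025
```

```text
go [-0.99  0.09 12.61] heading 150.04 yaw 0.04 tilt 0.04
eef_pos: [0.5026, -0.2502, 0.0843]
go [0.08 0.1  7.73] heading 150.04 yaw 0.04 tilt 0.11
exp (321, 250) got [319. 249.] 3744 circ [ 502.8 -249.2] 21.7 [ 0.5011 -0.2496  0.025 ]
go [0.06 0.1  8.11] heading 150.04 yaw None tilt 0.09
```

```bash
python3 -m handwheel '[{"delta_pos":[0.05,0.08,1],"yaw":0,"gripper":0.45},{"delta_pos":[0.05,0.08,2.5],"yaw":0,"gripper":0.45},{"delta_pos":[0.05,0.08,4],"yaw":0,"gripper":0.45},{"delta_pos":[0.05,0.08,5.5],"yaw":0,"gripper":0.45},{"delta_pos":[0.05,0.08,6.8],"yaw":0,"gripper":0.45},{"delta_pos":[0.05,0.08,7.5],"yaw":0,"gripper":0.45},{"delta_pos":[0.05,0.08,7.6],"yaw":0,"gripper":0.45},{"delta_pos":[0.05,0.08,7.6],"yaw":0,"gripper":0.45},{"delta_pos":[0.05,0.08,7.6],"yaw":0,"gripper":0.45},{"delta_pos":[0.05,0.08,7.6],"yaw":0,"gripper":0.45}]' 40
python3 -m handwheel '[{"delta_pos":[0,0,0],"yaw":0,"gripper":0.6},{"delta_pos":[0,0,0],"yaw":0,"gripper":0.65},{"delta_pos":[0,0,0],"yaw":0,"gripper":0.7},{"delta_pos":[0,0,0],"yaw":0,"gripper":0.75},{"delta_pos":[0,0,0],"yaw":0,"gripper":0.8},{"delta_pos":[0,0,0],"yaw":0,"gripper":0.85},{"delta_pos":[0,0,0],"yaw":0,"gripper":0.85},{"delta_pos":[0,0,0],"yaw":0,"gripper":0.85},{"delta_pos":[0,0,0],"yaw":0,"gripper":0.85},{"delta_pos":[0,0,0],"yaw":0,"gripper":0.85}]' 40
python3 -c "
from h import *
go([.4999,.0915,.20],150)"
```

```text
t: 74.23
eef_pos: [0.5028, -0.2493, 0.0082]
eef_rot: [0.258, 0.966, -0.0, 0.001]
wrist_force: [0.7, -0.6, 1.1]
grip_width: 0.55
grip_force: 0.0
t: 75.07
eef_pos: [0.5024, -0.2491, 0.0077]
eef_rot: [0.258, 0.966, -0.0, 0.0]
wrist_force: [-1.2, 1.2, 5.3]
grip_width: 0.261
grip_force: 39.2
go [ 17.2   29.38 -19.25] heading 150.04 yaw 0.04 tilt 0.05
```

```bash
python3 -m handwheel '[{"delta_pos":[0,0,-1],"yaw":0,"gripper":0.85},{"delta_pos":[0,0,-4],"yaw":0,"gripper":0.85},{"delta_pos":[0,0,-8],"yaw":0,"gripper":0.85},{"delta_pos":[0,0,-12],"yaw":0,"gripper":0.85},{"delta_pos":[0,0,-16],"yaw":0,"gripper":0.85},{"delta_pos":[0,0,-19.3],"yaw":0,"gripper":0.85},{"delta_pos":[1.5,2.5,-19.3],"yaw":0,"gripper":0.85},{"delta_pos":[3,5,-19.3],"yaw":0,"gripper":0.85},{"delta_pos":[4.5,8,-19.3],"yaw":0,"gripper":0.85},{"delta_pos":[6,11,-19.3],"yaw":0,"gripper":0.85}]' 40
python3 -m handwheel '[{"delta_pos":[1.5,2.5,0],"yaw":0,"gripper":0.85},{"delta_pos":[3,5,0],"yaw":0,"gripper":0.85},{"delta_pos":[5,8,0],"yaw":0,"gripper":0.85},{"delta_pos":[7,11,0],"yaw":0,"gripper":0.85},{"delta_pos":[9,14,0],"yaw":0,"gripper":0.85},{"delta_pos":[10.5,17,0],"yaw":0,"gripper":0.85},{"delta_pos":[11.2,18.4,0],"yaw":0,"gripper":0.85},{"delta_pos":[11.2,18.4,0],"yaw":0,"gripper":0.85},{"delta_pos":[11.2,18.4,3],"yaw":0,"gripper":0.85},{"delta_pos":[11.2,18.4,6],"yaw":0,"gripper":0.85}]' 40
python3 -m handwheel '[{"delta_pos":[0,0,0],"yaw":0,"gripper":0.85},{"delta_pos":[0,0,1.5],"yaw":0,"gripper":0.85},{"delta_pos":[0,0,3],"yaw":0,"gripper":0.85},{"delta_pos":[0,0,3],"yaw":0,"gripper":0.85},{"delta_pos":[0,0,3],"yaw":0,"gripper":0.85},{"delta_pos":[0,0,3],"yaw":0,"gripper":0.85},{"delta_pos":[0,0,3],"yaw":0,"gripper":0.85},{"delta_pos":[0,0,3],"yaw":0,"gripper":0.85},{"delta_pos":[0,0,3],"yaw":0,"gripper":0.85},{"delta_pos":[0,0,3],"yaw":0,"gripper":0.85}]' 40
python3 -c "
from h import *
go([.4999,.0915,.0837],150)"
```

```text
t: 75.9
eef_pos: [0.5045, -0.1225, 0.2007]
eef_rot: [0.259, 0.966, 0.0, 0.0]
wrist_force: [0.2, 0.0, -0.5]
grip_width: 0.257
grip_force: 39.3
t: 76.73
eef_pos: [0.5017, 0.0918, 0.142]
eef_rot: [0.258, 0.966, 0.001, 0.003]
wrist_force: [0.5, -0.6, -1.2]
grip_width: 0.264
grip_force: 39.4
t: 77.57
eef_pos: [0.5001, 0.0918, 0.1107]
eef_rot: [0.258, 0.966, 0.0, 0.0]
wrist_force: [-0.1, 0.6, -0.5]
grip_width: 0.26
grip_force: 39.3
go [-0.   -0.04  2.7 ] heading 150.04 yaw 0.04 tilt 0.05
```

```bash
python3 -m handwheel '[{"delta_pos":[0,-0.04,0.5],"yaw":0,"gripper":0.85},{"delta_pos":[0,-0.04,0.9],"yaw":0,"gripper":0.85},{"delta_pos":[0,-0.04,1.3],"yaw":0,"gripper":0.85},{"delta_pos":[0,-0.04,1.7],"yaw":0,"gripper":0.85},{"delta_pos":[0,-0.04,2.1],"yaw":0,"gripper":0.85},{"delta_pos":[0,-0.04,2.4],"yaw":0,"gripper":0.85},{"delta_pos":[0,-0.04,2.6],"yaw":0,"gripper":0.85},{"delta_pos":[0,-0.04,2.75],"yaw":0,"gripper":0.85},{"delta_pos":[0,-0.04,2.75],"yaw":0,"gripper":0.85},{"delta_pos":[0,-0.04,2.75],"yaw":0,"gripper":0.85}]' 40
```

```text
t: 78.4
eef_pos: [0.4996, 0.0914, 0.0837]
eef_rot: [0.258, 0.966, -0.0, -0.0]
wrist_force: [-6.4, -1.5, 10.0]
grip_width: 0.261
grip_force: 40.2
```

```bash
python3 -m handwheel '[{"delta_pos":[0,0,0],"yaw":0,"gripper":0.7},{"delta_pos":[0,0,0],"yaw":0,"gripper":0.5},{"delta_pos":[0,0,0],"yaw":0,"gripper":0.4},{"delta_pos":[0,0,0],"yaw":0,"gripper":0.4},{"delta_pos":[0,0,0],"yaw":0,"gripper":0.4},{"delta_pos":[0,0,0],"yaw":0,"gripper":0.4},{"delta_pos":[0,0,-3],"yaw":0,"gripper":0.4},{"delta_pos":[0,0,-7],"yaw":0,"gripper":0.4},{"delta_pos":[0,0,-11],"yaw":0,"gripper":0.4},{"delta_pos":[0,0,-15],"yaw":0,"gripper":0.4}]' |sed -n 2p
python3 kn.py .4999 .0915 .126
python3 -m handwheel '[{"delta_pos":[0,-3,-3],"yaw":7,"gripper":0},{"delta_pos":[0,-6,-6],"yaw":14,"gripper":0},{"delta_pos":[0,-9,-9],"yaw":21,"gripper":0},{"delta_pos":[0,-11,-10],"yaw":28,"gripper":0},{"delta_pos":[0,-12,-10],"yaw":35,"gripper":0},{"delta_pos":[0,-12,-10],"yaw":42,"gripper":0},{"delta_pos":[0,-12,-10],"yaw":49,"gripper":0},{"delta_pos":[0,-12,-10],"yaw":56,"gripper":0},{"delta_pos":[0,-12,-10],"yaw":63,"gripper":0},{"delta_pos":[0,-12,-10],"yaw":70,"gripper":0}]' |sed -n 2p
cat > fin.py <<'E'
from h import *
for cam in('wrist','scene','top'):
    s=snap(cam); H,S,V=cv2.split(cv2.cvtColor(s['bgr'],cv2.COLOR_BGR2HSV)); yy,xx=np.mgrid[:480,:640]
    for n,W in dict(C=(.5438,-.0728),B=(.6639,-.0408),D=(.4999,.0915)).items():
        u,v=proj(s,[*W,.126]); sc=np.linalg.norm(proj(s,[W[0],W[1]+.01,.126])-[u,v])/10
        if not(10<u<630 and 10<v<400): continue
        for nm,m,z in(('knob',(V>190)&(S<45),.126),('all',(V>90)&(S<70),.101)):
            m=(m&(np.hypot(xx-u,yy-v)<23*sc)).astype(np.uint8)
            k,l,st,c=cv2.connectedComponentsWithStats(m)
            if k<2: continue
            i=1+np.argmax(st[1:,4]); cn=max(cv2.findContours((l==i).astype(np.uint8),0,2)[0],key=cv2.contourArea)
            e=cv2.minEnclosingCircle(np.array([at(s,*q[0],z)[:2]*1000 for q in cn],np.float32)); print(cam,n,nm,np.round(e[0],1),round(e[1],1))
    if cam=='top':
        m=((V>110)&(S<50)).astype(np.uint8); k,l,st,c=cv2.connectedComponentsWithStats(m)
        for i in range(1,k):
            if 40<st[i,4]<900 and 90<c[i][1]<340: print('grey blob',c[i].round(),st[i,4])
    u,v=proj(s,[.5067,.2667,.147]); y=((H>20)&(H<36)&(S>140)&(V>60)&(np.hypot(xx-u,yy-v)<40)); 
    if y.sum()>20: print(cam,'yellow mean',np.argwhere(y)[:,::-1].mean(0).round(1),'exp',proj(s,[.5067,.2667,.12]).round(1))
E
python3 fin.py
```

```text
eef_pos: [0.4989, 0.0914, 0.2339]
exp (320, 231) got [319. 221.] 2139 circ [494.9  95. ] 19.4 [0.4932 0.0942 0.126 ]
go [ 0.39 -0.27 14.  ] heading 150.04 yaw None tilt 0.69
eef_pos: [0.4397, -0.0126, 0.3324]
wrist C knob [539.1 -68. ] 18.3
wrist C all [546.6 -75.2] 21.6
wrist B knob [656.6 -36.6] 18.9
wrist B all [675.  -44.6] 21.9
wrist D knob [497.7  89.9] 19.7
wrist D all [503.2  93.2] 25.5
scene C knob [541.4 -68.5] 15.5
scene C all [534.3 -89.2] 18.6
scene B knob [660.7 -36.3] 14.8
scene B all [657.3 -56.9] 17.7
scene D knob [497.5  94.3] 14.8
scene D all [491.3  79.3] 18.3
scene yellow mean [389.4 324.8] exp [389.8 320.2]
top C knob [544.9 -70.4] 22.9
top C all [549.7 -73.7] 24.0
top B knob [664.  -40.8] 23.8
top B all [672.7 -41.2] 24.3
top D knob [499.5  88.9] 14.6
top D all [504.9  94. ] 23.6
grey blob [468. 187.] 555
grey blob [108. 220.] 177
grey blob [301. 266.] 80
grey blob [280. 266.] 98
grey blob [298. 278.] 53
top yellow mean [180.9 236.5] exp [178.  234.3]
```

All three plugs reached their computed seated height with contact force, no loose plug is left on the table, and the driver is at its starting pixel (181,236). Handing in.

```bash
python3 -c "
from rig import r
print(r.finish_job())"
```

```text
the job is handed in; nothing more can be done
None
```

I handed the job in: all four fasteners are turned home, the driver is back in its stand on its collar, and the three plugs present are seated in wells B, C and D. One plug tipped over on my first grip and was stood up again before I placed it.

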